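# Uncap and load the dead-weight leather press

## Robot

A 6-joint arm with a two-finger parallel gripper is mounted at the origin on the work surface. World frame = base frame: x ahead of the robot, y to its left, z up, the work surface at z = 0. Lengths are in m, angles in rad, forces in N, time in s.
With the tool pointing down it reaches from about 0.4 to 0.825 m from the base axis. Payload 7 kg.
Tool frame: the origin (TCP) lies on the centre line of the jaws, within the pads' length; the fingertips stand 22 mm ahead of it and the grasp point (between the pads) lies 3 mm ahead of it; z points along the fingers, y is the line along which they close (so a half turn about z gives the same grasp; the last joint's range is limited). The gripper opens to 88 mm and grips with 3 to 60 N. Pads are 19 mm wide; open, the fingers measure 130 mm over their backs; the gripper's body (78 mm by 193 mm) begins 47 mm behind the grasp point.
Start: joints at [1.539, 0.359, 0.012, 0, -1.224, -0.288], TCP at [0.212, 0.641, 0.249] pointing down, gripper open.
Joint ranges: [-3.07, 3.07], [-1.43, 2.12], [-1.02, 1.25], [-3.03, 1.67], [-3.05, -0], [-3.03, 3.03]. Speed limits (rad/s): [2.39, 2.39, 3.01, 3.14, 3.14, 3.14].

## Interface

Orientations are given as [roll, pitch, yaw] about the fixed x, y, z axes, in that order (R = Rz(yaw) Ry(pitch) Rx(roll)).
In Python, from station import monitor, viewer, order gives the robot as it stands. The module is installed in compiled form; this text tells all that it offers.
- The arm moves only by the tool servo_tool, never from a script. Its argument "targets" is a list of rows, each an object with "angular": the turn, a rotation vector about the tool's x, y, z in degrees, a list of three; "xyz": the shift along the tool's x, y, z in cm, a list of three; "claw": the finger opening in cm, from 0 to 8.76. A call has 1 to 20 rows; each row shifts and turns the commanded pose from where the row before left it, along the tool's axes as they then stand; what a row does not reach is not made up. A row lasts 1/10 s, in which the tool goes at most 50 mm and 8.59 degrees, less where a joint would pass 70% of its speed; a pose out of reach is approached as far as the arm can. A call is refused whole if a number of a shift passes 5 or a number of a turn 8.59, either way. A call with a gripper value outside its range is refused whole. The fingers move at their own pace and stop on an object; "force" is the grip in N (left out, the last holds). Time passes only in rows, so rows that do not move let the fingers close. It gives the time, the measured TCP pose, the force, the opening and the grip force at its end, in the units of the state.
- monitor.get_state(): the state, without advancing time (a new reading comes with each control period).
- viewer.grab_frame(name): name is "side" or "top" or "wrist"; returns a dict with "color" (420x560x3 uint8, blue, green, red), "fovy" (degrees; the focal length in pixels is half the picture's height over the tangent of half this angle, whatever the lens; pixels are square), "cx", "cy" (the principal point, pixels), "k1" (the pictures are not rectified: a ray, as slopes to the right and down, at radius r is drawn at 1 + k1 r^2 times it, then the intrinsics apply), "R" (3x3) and "t" (3): a world point X has camera coordinates R X + t. Camera axes: x right, y down, z forward; pixel columns grow to the right and rows downward; lengths in m; the calibration is good to about 2 mm. A picture is of the moment at which its call begins. There is no depth.
- order.job_done(): hands the job in; it is judged then, once.
The state is a dict: "t": time; "q": joint angles; "qd": joint speeds; "joint_efforts": joint torques, N m; "eef_pos": TCP position; "ee_rot": TCP orientation; "force": force on the tool from outside, world axes, zero at the start; "moment": the same for the moment, N m; "width": finger opening in m; "gripper_force": force on a finger pad.
Only numpy, scipy, OpenCV 4.12 (cv2) and the standard library are available. Lean on these libraries where they do the work, as an engineer would, in place of code of your own. Each camera call takes 0.05 s, during which the arm holds its last target. There are 200 camera calls.

## Task

Make the dead-weight press ready: unscrew the red cover cap from its stem, lift it clear and leave it standing upright in the wooden tray. Then slide every slotted weight lying on the bench sideways onto the stem so that all lie flat in one stack on the pan, fully home, with each slot turned at least a sixth of a turn away from every other slot. Last of all, push the yellow lock grip along to its far end stop to release the press, and leave the other bench things where they are.

Things in the scene. Friction and masses are not known exactly. Their poses are not given: they have to be found in the camera images.
- press: Small green dead-weight press fixed to the table: two plates 150 mm (x) by 220 mm (y) on four short pillars, upper face 52 mm above the table; origin under its middle, z up. On the upper plate stand the round pan with the stem (40 mm to -y of the middle) and the lock track (78 mm to +y).
- pan (a point): Centre of the top of the aluminium pan (96 mm across, 60 mm above the table), x and y as the press. On this point stands a steel stem 12 mm thick, bare for 55 mm above the pan, then a threaded head 35 mm across that ends 85 mm above the pan. At the start the red cap is screwed over stem and head.
- cap: Red bell-shaped cover cap, 52 mm across, open below, 117 mm tall, 0.18 kg; origin in the middle of its lower rim (at the start on the pan), z up. Thread right-handed: seen from above it unscrews anticlockwise with little torque, climbs 12 mm a turn with 2 to 3 mm of axial play, stays where left. Once free it must rise 90 mm straight up to clear the head.
- cap_wing (a point): Middle of the top of the cap's black wing grip, 117 mm above its rim. The wing is 52 mm long along the cap's x, 16 mm thick along its y, 26 mm high. At the start the cap's x is within 0.3 rad of the press's x; the cap comes free when its x has turned 5.5 rad anticlockwise past the press's x: one whole turn surely frees it, before that it cannot be lifted.
- tray_in (a point): Centre of the inner floor (5 mm above the table) of a shallow square tray of light wood, 130 x 130 mm outside, walls 5 mm thick and 30 mm high; fixed; x and y along its sides.
- lock_top (a point): Middle of the top of the yellow lock grip on the press: 20 mm long along its slide, 28 mm across it, 40 mm high, its top about 107 mm above the table. It slides along a track parallel to the press's x.
- lock (a joint): Travel of the lock grip in m along the press's +x: about 0 (locked) to 0.07 (released, end stop). Slides with about 1.5 N and stays where it is left.
- weight_a: A blue slotted weight: disc 84 mm across, 12 mm thick, 0.25 kg (varies), flat; may be absent. Centre of mass about 15 mm to -x. Origin under the disc's centre, z up. An 18 mm wide slot runs from 7 mm behind the centre out through the rim at +x. A tab as thick, 24 mm wide, runs to 86 mm at -x; on it a black fin, 58 to 86 mm from the centre, 14 mm thick along y, rises 30 mm above the disc's top.
- weight_a_fin (a point): Middle of the top of the grip fin of weight_a: 72 mm from its centre on the -x side, 42 mm above its underside.
- weight_b: A yellow slotted weight: disc 84 mm across, 12 mm thick, 0.25 kg (varies), flat; may be absent. Centre of mass about 15 mm to -x. Origin under the disc's centre, z up. An 18 mm wide slot runs from 7 mm behind the centre out through the rim at +x. A tab as thick, 24 mm wide, runs to 86 mm at -x; on it a black fin, 58 to 86 mm from the centre, 14 mm thick along y, rises 30 mm above the disc's top.
- weight_b_fin (a point): Middle of the top of the grip fin of weight_b: 72 mm from its centre on the -x side, 42 mm above its underside.
- weight_c: A green slotted weight: disc 84 mm across, 10 mm thick, 0.2 kg (varies), flat; may be absent. Centre of mass about 15 mm to -x. Origin under the disc's centre, z up. An 18 mm wide slot runs from 7 mm behind the centre out through the rim at +x. A tab as thick, 24 mm wide, runs to 86 mm at -x; on it a black fin, 58 to 86 mm from the centre, 14 mm thick along y, rises 30 mm above the disc's top.
- weight_c_fin (a point): Middle of the top of the grip fin of weight_c: 72 mm from its centre on the -x side, 40 mm above its underside.
- weight_d: A white slotted weight: disc 84 mm across, 10 mm thick, 0.2 kg (varies), flat; may be absent. Centre of mass about 15 mm to -x. Origin under the disc's centre, z up. An 18 mm wide slot runs from 7 mm behind the centre out through the rim at +x. A tab as thick, 24 mm wide, runs to 86 mm at -x; on it a black fin, 58 to 86 mm from the centre, 14 mm thick along y, rises 30 mm above the disc's top.
- weight_d_fin (a point): Middle of the top of the grip fin of weight_d: 72 mm from its centre on the -x side, 40 mm above its underside.
Not all that is in view belongs to the job. Of the things shaped like the weight_a, the blue one is meant.

How it is judged:
By the outcome, as a careful person would: the job done as asked, in the order asked, and still so for the second after the job is handed in, with the robot touching nothing.
Of weight_a, weight_b, weight_c, weight_d only 2 to 4 are there at a start; the rules pass over those that are not, and their reading is None.
At some moment in a run one of weight_a, weight_b, weight_c, weight_d may be knocked a few centimetres aside while the robot is not near it.
It also fails if it takes over 210 s, if anything falls off the work surface, if the arm or the gripper's body presses on something with over 40 N, if the wrist force passes 120 N, or if a joint passes its speed limit or range.

## Working session

There is one attempt and no reset: what is moved stays moved. The work goes in short steps, Python scripts to look and compute and a tool call to move; the robot and the scene stay as the last step left them, time stands still between calls to the robot, and variables do not carry over. Pictures are saved under pics/ and viewed, at most 14 in all, crops included, and the job is handed in when it is done.

Besides the shell and the picture viewer there is one more tool, called after "Emit:" by a JSON object that holds its "fn" and its "kwargs", one argument or row to a line. servo_tool: Moves the arm, as the interface text tells. Its arguments: {"type":"object","properties":{"targets":{"type":"array"},"force":{"type":"number"}},"required":["targets"]}

```bash
mkdir -p pics
cat > h.py <<'E'
import numpy as np, cv2, pickle, sys
from station import monitor, viewer, order
from scipy.spatial.transform import Rotation as Ro
def grab(n,save=None):
    f=viewer.grab_frame(n)
    if save: cv2.imwrite('pics/'+save+'.png',f['color']); pickle.dump({k:v for k,v in f.items()},open('pics/'+save+'.pkl','wb'))
    return f
def load(s): return pickle.load(open('pics/'+s+'.pkl','rb'))
def foc(f): return 210/np.tan(np.radians(f['fovy'])/2)
def proj(f,X):
    c=np.array(f['R'])@np.asarray(X,float)+np.array(f['t']); s=c[:2]/c[2]
    s=s*(1+f['k1']*(s@s)); return np.array([f['cx'],f['cy']])+foc(f)*s
def ray(f,u,v):
    F=foc(f); d=np.array([(u-f['cx'])/F,(v-f['cy'])/F]); s=d.copy()
    for _ in range(30): s=d/(1+f['k1']*(s@s))
    R=np.array(f['R']); o=-R.T@np.array(f['t']); return o,R.T@np.array([*s,1])
def atz(f,u,v,z):
    o,d=ray(f,u,v); return o+d*(z-o[2])/d[2]
def tri(a,b):
    (o1,d1),(o2,d2)=ray(*a),ray(*b); A=np.c_[d1,-d2]; s=np.linalg.lstsq(A,o2-o1,rcond=None)[0]
    p,q=o1+s[0]*d1,o2+s[1]*d2; return (p+q)/2,np.linalg.norm(p-q)
def st():
    s=monitor.get_state(); print('t',round(s['t'],2),'pos',np.round(s['eef_pos'],4),'rot',np.round(s['ee_rot'],4),'F',np.round(s['force'],1),'w',round(s['width'],4),'g',round(s['gripper_force'],1),'q',np.round(s['q'],3)); return s
E
python3 - <<'E'
from h import *
s=st(); print(s)
for n in('top','side','wrist'):
    f=grab(n,n+'0'); print(n,f['fovy'],f['k1'],f['cx'],f['cy'],-np.array(f['R']).T@np.array(f['t']), np.round(f['R'],3).tolist())
a=cv2.imread('pics/top0.png');
cv2.imwrite('pics/top0b.png',cv2.resize(a,(800,600),interpolation=cv2.INTER_CUBIC))
b=cv2.imread('pics/side0.png');cv2.imwrite('pics/side0b.png',cv2.resize(b,(800,600),interpolation=cv2.INTER_CUBIC))
E
```

```text
t 0.0 pos [0.2121 0.6404 0.2476] rot [ 3.140e+00 -1.000e-04 -3.199e-01] F [ 0.1  1.  -0.5] w 0.0873 g 0.0 q [ 1.539  0.359  0.011 -0.    -1.224 -0.288]
{'t': 0.0, 'q': array([ 1.53908038e+00,  3.59383442e-01,  1.10975197e-02, -3.63840494e-04,
       -1.22409168e+00, -2.88094777e-01]), 'qd': array([ 2.31431587e-04,  1.31632046e-03,  8.72514218e-05,  5.79311862e-04,
       -6.13269352e-04,  6.28655161e-06]), 'joint_efforts': array([ 1.67765702e-04, -5.82711446e+01,  2.93071425e+01,  6.99704468e+00,
        7.23727353e-03, -1.47802734e-04]), 'eef_pos': array([0.2120909 , 0.64035572, 0.24763924]), 'ee_rot': array([ 3.13997936e+00, -1.21386221e-04, -3.19934533e-01]), 'force': array([ 0.05492193,  0.99548499, -0.49565248]), 'moment': array([-0.04517378, -0.0090409 ,  0.04881968]), 'gripper_force': 0.0, 'width': 0.08733845000123194}
top 57.867843450418626 -0.10611485326417248 273.8127461196201 208.17210030807968 [0.30178581 0.06137255 1.11661546] [[0.016, -0.999, 0.04], [-0.989, -0.022, -0.148], [0.149, -0.037, -0.988]]
side 55.75899410152674 -0.02981737760067506 281.6165452091309 207.1873622207168 [0.10057673 0.57748545 0.79435536] [[-0.809, -0.587, -0.003], [-0.418, 0.58, -0.699], [0.412, -0.565, -0.715]]
wrist 60.8585049929687 -0.009805168630180699 277.7556547842501 210.2291230722211 [0.28172945 0.61851128 0.38389542] [[-0.316, -0.949, 0.001], [-0.913, 0.304, 0.271], [-0.257, 0.084, -0.963]]
```

View pics/top0b.png

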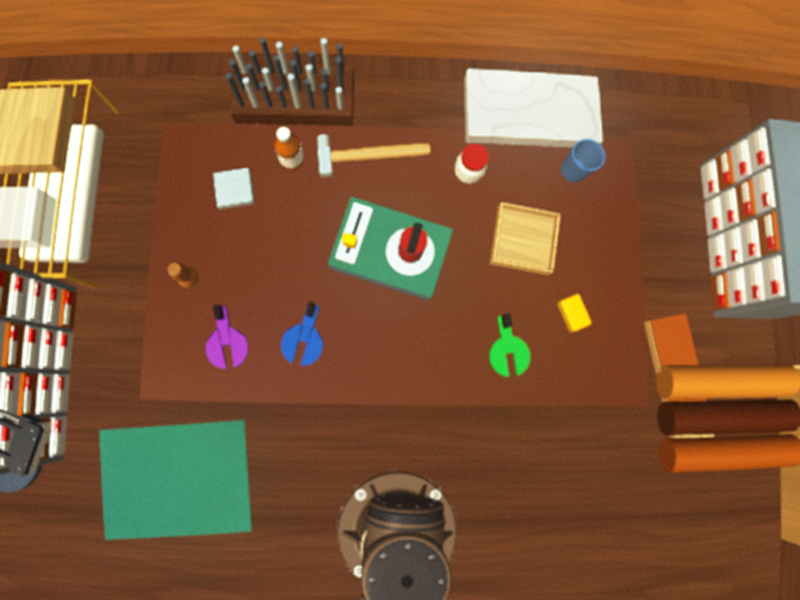

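View pics/side0b.png

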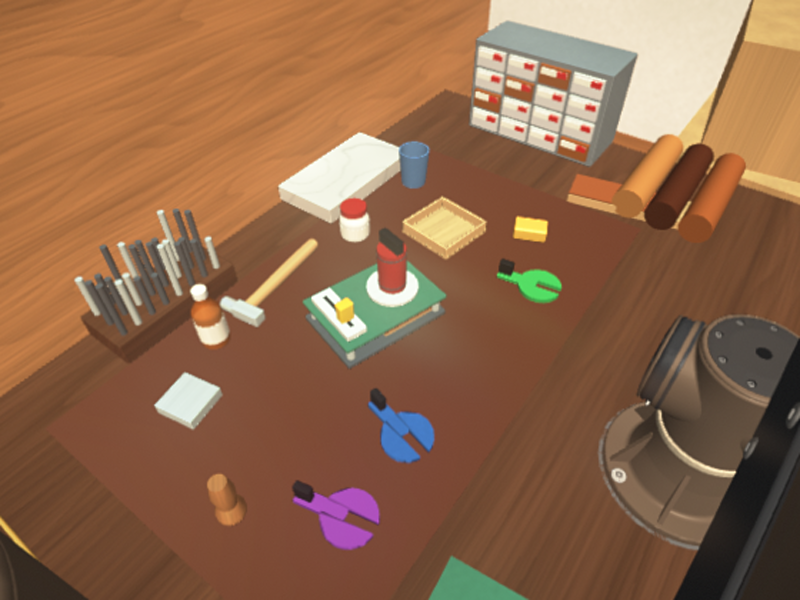

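The top view (800×600) shows the purple weight at (226,345), blue at (302,343) and green at (510,350). The press is at (390,248), the cap wing at (415,238), the lock grip at (349,241) and the tray at (525,238). Blue and green match weight_a and weight_c. Purple matches none of the listed colours, so it is a decoy, and the yellow block at (574,312) is not a disc. Next I'll confirm with an enlarged crop and fit the poses.

```bash
cat > fit.py <<'E'
from h import *
from scipy.optimize import minimize
H={'blue':(105,125),'green':(55,70),'purple':(140,160)}
def cmask(f,c):
    hsv=cv2.cvtColor(f['color'],cv2.COLOR_BGR2HSV); lo,hi=H[c]
    m=cv2.inRange(hsv,(lo,140,70),(hi,255,255)); n,l,s,_=cv2.connectedComponentsWithStats(m)
    return m if n<2 else ((l==1+np.argmax(s[1:,4]))*255).astype(np.uint8)
def outline():
    a=np.arcsin(9/42); t=np.linspace(a,2*np.pi-a,80); P=[[42*np.cos(x),42*np.sin(x)] for x in t]
    i=[k for k,x in enumerate(t) if abs(np.sin(x))*42<12 and np.cos(x)<0]
    tab=[[-40.2,12],[-86,12],[-86,-12],[-40.2,-12]]
    P=P[:i[0]]+tab+P[i[-1]+1:]
    b=np.linspace(-np.pi/2,-3*np.pi/2,15); slot=[[2+9*np.cos(x),9*np.sin(x)] for x in b]
    return np.array(P+slot)/1000
O=outline()
def render(f,p,z,h,sc=4):
    x,y,a=p; c,s=np.cos(a),np.sin(a); im=np.zeros((420*1,560*1),np.float32); big=np.zeros((420*sc,560*sc),np.uint8)
    W=O@np.array([[c,s],[-s,c]])+[x,y]
    for zz in (z,z+h):
        q=np.array([proj(f,[*w,zz]) for w in W]); cv2.fillPoly(big,[np.round((q+.5)*sc).astype(int)],255)
    F=np.array([[u,v] for u in(-.086,-.058) for v in(-.007,.007)])@np.array([[c,s],[-s,c]])+[x,y]
    q=np.array([proj(f,[*w,zz]) for w in F for zz in(z+h,z+h+.03)]); hull=cv2.convexHull(np.round((q+.5)*sc).astype(np.int32)); cv2.fillPoly(big,[hull],0)
    return cv2.resize(big,(560,420),interpolation=cv2.INTER_AREA).astype(float)/255
def fitw(frames,c,h,z=0.,p0=None):
    M=[(f,cmask(f,c)) for f in frames]
    M=[(f,cv2.GaussianBlur(m,(0,0),.5).astype(float)/255) for f,m in M]
    def cost(p): return sum(np.abs(render(f,p,z,h)-m).sum() for f,m in M)
    if p0 is None:
        f,m=M[0]; v,u=np.nonzero(m>.5); C=atz(f,u.mean(),v.mean(),z+h)
        p0=min(([C[0]+.012*np.cos(a),C[1]+.012*np.sin(a),a] for a in np.arange(0,6.28,.26)),key=cost)
    r=minimize(cost,p0,method='Nelder-Mead',options=dict(initial_simplex=np.array(p0)+np.array([[0,0,0],[.006,0,0],[0,.006,0],[0,0,.12]]),xatol=1e-4,fatol=.5))
    return r.x,r.fun,sum(m.sum() for f,m in M)
E
python3 - <<'E'
from fit import *
T,S=load('top0'),load('side0')
for c,h in(('blue',.012),('green',.010),('purple',.012)):
    for fr in([T],[S],[T,S]):
        p,r,n=fitw(fr,c,h); print(c,np.round(p,4),round(r,1),round(n))
a=T['color'][130:215,225:400]; b=S['color'][160:260,205:320]
c=np.vstack([cv2.resize(a,(618,300),interpolation=cv2.INTER_CUBIC)]); d=T['color'][205:265,140:380]
d=cv2.resize(d,(800,200),interpolation=cv2.INTER_CUBIC)
out=np.zeros((600,800,3),np.uint8); out[:300,:618]=c; out[300:500]=d
cv2.imwrite('pics/c1.png',out); cv2.imwrite('pics/c2.png',cv2.resize(b,(690,600),interpolation=cv2.INTER_CUBIC))
E
```

```text
blue [0.3707 0.2014 2.9232] 94.7 583
blue [0.372  0.1979 2.8759] 147.4 944
blue [0.3706 0.1997 2.8733] 294.2 1527
green [ 0.3539 -0.2267  3.2652] 73.3 594
green [ 0.3547 -0.2317  3.2641] 124.2 497
green [ 0.3539 -0.2274  3.2568] 217.0 1091
purple [0.3588 0.355  3.371 ] 50.9 689
purple [0.3611 0.3516 3.3435] 164.8 1296
purple [0.3603 0.3535 3.3336] 289.8 1985
```

View pics/c1.png

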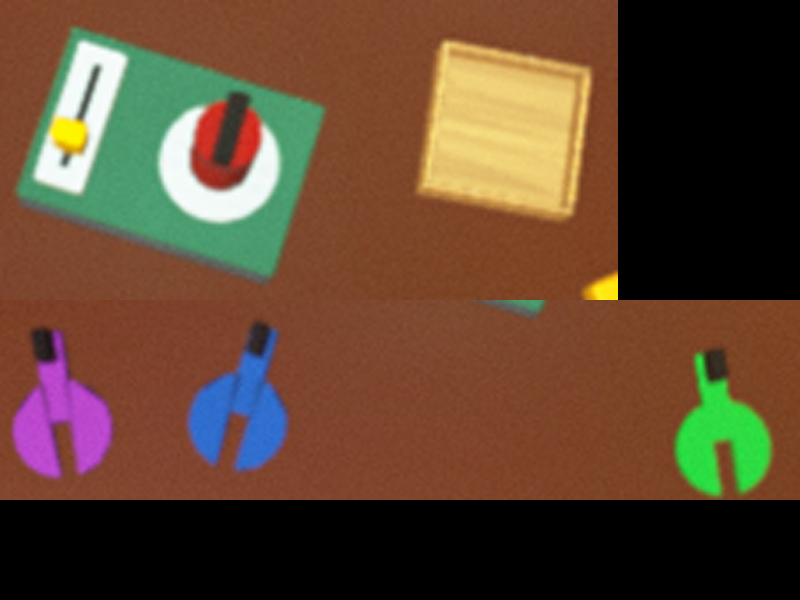

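View pics/c2.png

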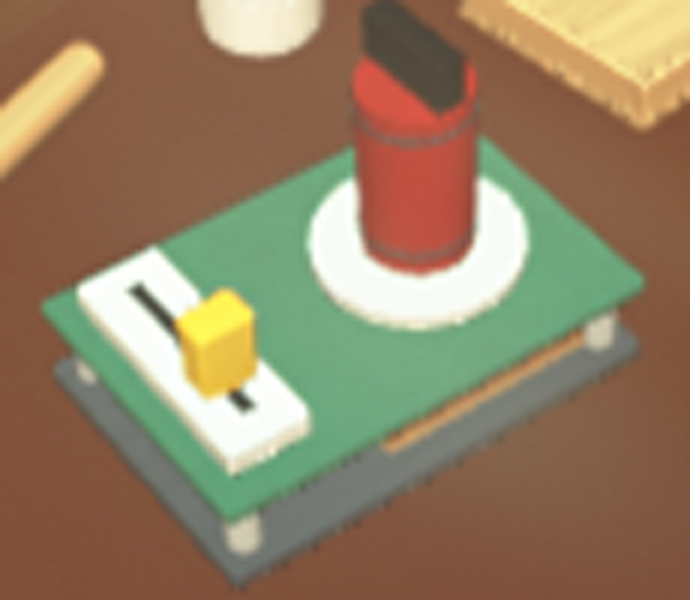

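Run:
```python
from h import *
from scipy.optimize import least_squares
T,S=load('top0'),load('side0')
t=lambda u,v:np.array([225+(u+.5)/3.531-.5,130+(v+.5)/3.529-.5]); s=lambda u,v:np.array([205+(u+.5)/6-.5,160+(v+.5)/6-.5])
def pose(obs,p0,fr=None):
    def res(p):
        c,sn=np.cos(p[2]),np.sin(p[2]); r=[]
        for f,px,(x,y,z) in obs: r+=list(proj(f,[p[0]+c*x-sn*y,p[1]+sn*x+c*y,z])-px)
        return r
    q=least_squares(res,p0); return q.x,np.round(q.fun,1)
X,Y=.075,.11
ot=[(T,t(74,28),(X,Y,.052)),(T,t(326,106),(X,-Y,.052)),(T,t(269,277),(-X,-Y,.052)),(T,t(18,195),(-X,Y,.052)),(T,t(219.5,162.5),(0,-.04,.06))]
os=[(S,s(42,308),(X,Y,.052)),(S,s(230,520),(-X,Y,.052)),(S,s(645,285),(-X,-Y,.052))]
for o in(ot,os,ot+os):
    p,r=pose(o,[.55,0,-.3]); print('press',np.round(p,4),r, 'pan',np.round([p[0]+.04*np.sin(p[2]),p[1]-.04*np.cos(p[2])],4))
D=.065
# side tray: view coords /1.4286 : left(403,222) right(487,222) near bottom(447,257 base) top corners
tt=[(T,t(443,41),(D,D,.03)),(T,t(592,68),(D,-D,.03)),(T,t(570,211),(-D,-D,.03)),(T,t(419,191),(-D,D,.03))]
p,r=pose(tt,[.5,-.25,-.2]); print('tray',np.round(p,4),r)
for u,v in((404,223),(446,197),(486,214),(447,249)): print(np.round(atz(S,u*.7,v*.7,.03),4))
# wing
for a in((228,92),(250,96),(214,164),(235,168)): print('wing T',np.round(atz(T,*t(*a),.177),4))
for a in((364,12),(385,0),(466,64),(440,80)): print('wing S',np.round(atz(S,*s(*a),.177),4))
print('lock T',np.round(atz(T,*t(69,128),.107),4),'S',np.round(atz(S,*s(217,310),.107),4))
```

```text
press [ 0.5671  0.0243 -0.2934] [-0.3 -0.5  0.1  0.3  1.3  0.2 -1.1 -0.1 -0.   0.1] pan [ 0.5555 -0.014 ]
press [ 0.5669  0.0248 -0.292 ] [-0.7 -0.2 -0.2  0.4  0.9 -0.4] pan [ 0.5554 -0.0135]
press [ 0.5671  0.0244 -0.2928] [-0.4 -0.5  0.1  0.3  1.2  0.2 -1.1 -0.1 -0.1  0.1 -0.6 -0.4 -0.2  0.3
  0.9 -0.5] pan [ 0.5555 -0.0139]
tray [ 0.6009 -0.2605 -0.1533] [-0.3  0.  -0.9  0.2  0.4  0.9  0.8 -1.1]
[ 0.6681 -0.2072  0.03  ]
[ 0.6461 -0.34    0.03  ]
[ 0.5405 -0.3384  0.03  ]
[ 0.5465 -0.1895  0.03  ]
wing T [ 0.5805 -0.0115  0.177 ]
wing T [ 0.5779 -0.0275  0.177 ]
wing T [ 0.5265 -0.0018  0.177 ]
wing T [ 0.5239 -0.017   0.177 ]
wing S [ 0.5813 -0.0137  0.177 ]
wing S [ 0.579  -0.0249  0.177 ]
wing S [ 0.5282 -0.0115  0.177 ]
wing S [0.5309 0.0024 0.177 ]
lock T [0.569  0.1061 0.107 ] S [0.5687 0.1027 0.107 ]
```

The crop confirms blue at (238,420), green at (724,445) and purple at (62,425) in crop pixels. Each has a slot, tab and fin, and blue is the one meant. The press corner fit has residuals of about 1 px and puts the pan at (0.5555, −0.014). The tray is at (0.601, −0.2605), and the wing yaw is about −0.23. I'm moving above the cap.

Emit:
{"fn": "servo_tool", "kwargs": {
  "targets": [
    {"xyz":[2.66,2.565,0]},
    {"xyz":[2.66,2.565,0]},
    {"xyz":[2.66,2.565,0]},
    {"xyz":[2.66,2.565,0]},
    {"xyz":[2.66,2.565,0]},
    {"xyz":[2.66,2.565,0]},
    {"xyz":[2.66,2.565,0]},
    {"xyz":[2.66,2.565,0]},
    {"xyz":[2.66,2.565,0]},
    {"xyz":[2.66,2.565,0]},
    {"xyz":[2.66,2.565,0]},
    {"xyz":[2.66,2.565,0]},
    {"xyz":[2.66,2.565,0]},
    {"xyz":[2.66,2.565,0]},
    {"xyz":[2.66,2.565,0]},
    {"xyz":[2.66,2.565,0]},
    {"xyz":[2.66,2.565,0]},
    {"xyz":[2.66,2.565,0]},
    {"xyz":[2.66,2.565,0]},
    {"xyz":[2.66,2.565,0]}
  ],
  "force": 30
}}

```text
invalid input
```

Emit:
{"fn": "servo_tool", "kwargs": {
  "targets": [
    {"angular":[0,0,8.5]},
    {"angular":[0,0,8.5]},
    {"angular":[0,0,8.5]},
    {"angular":[0,0,8.5]},
    {"angular":[0,0,8.5]},
    {"angular":[0,0,8.5]},
    {"angular":[0,0,8.5]},
    {"angular":[0,0,8.5]},
    {"angular":[0,0,8.5]},
    {"angular":[0,0,8.5]},
    {"angular":[0,0,8.5]},
    {"angular":[0,0,8.5]},
    {"angular":[0,0,8.5]},
    {"angular":[0,0,8.5]},
    {"angular":[0,0,8.5]},
    {"angular":[0,0,8.5]},
    {"angular":[0,0,8.5]},
    {"angular":[0,0,8.5]},
    {"angular":[0,0,8.5]},
    {"angular":[0,0,8.5]}
  ]
}}

```text
invalid input
```

Run:
```python
from h import *
s=st(); f=grab('wrist','w1')
o=f['color'].copy(); 
cv2.imwrite('pics/w1b.png',cv2.resize(o,(800,600),interpolation=cv2.INTER_CUBIC)); print(proj(f,[.5555,-.014,.177])*1/.7)
```

```text
t 0.15 pos [0.2121 0.6405 0.2478] rot [ 3.1403e+00 -1.0000e-04 -3.1990e-01] F [-0.2 -0.4  0.4] w 0.0879 g 0.0 q [ 1.539  0.359  0.011 -0.    -1.224 -0.288]
[805.14210687 -95.92718493]
```

View pics/w1b.png

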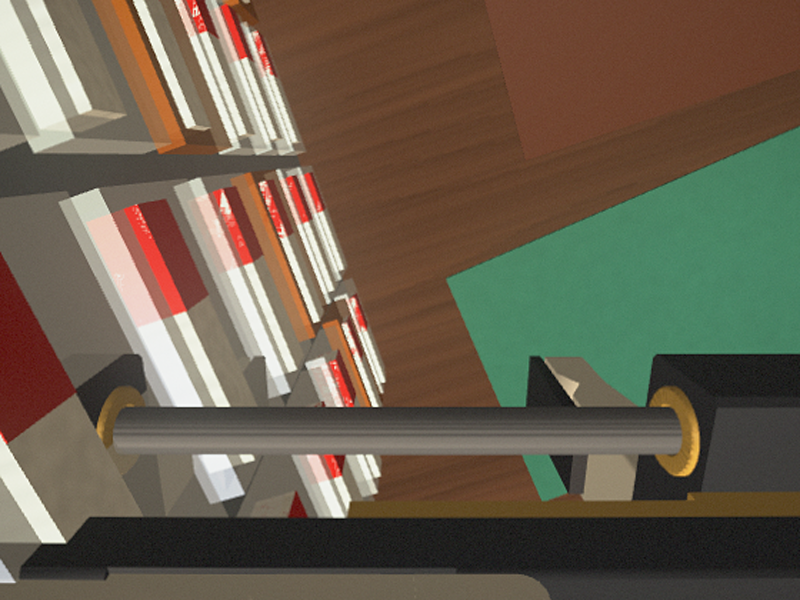

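The wrist picture shows only the drawers and the green mat: the arm had not moved, because both calls were refused. Each row needs all three fields.

Emit:
{"fn": "servo_tool", "kwargs": {
  "targets": [
    {"angular":[0,0,0],"xyz":[2.66,2.565,0],"claw":8.7},
    {"angular":[0,0,0],"xyz":[2.66,2.565,0],"claw":8.7},
    {"angular":[0,0,0],"xyz":[2.66,2.565,0],"claw":8.7},
    {"angular":[0,0,0],"xyz":[2.66,2.565,0],"claw":8.7},
    {"angular":[0,0,0],"xyz":[2.66,2.565,0],"claw":8.7},
    {"angular":[0,0,0],"xyz":[2.66,2.565,0],"claw":8.7},
    {"angular":[0,0,0],"xyz":[2.66,2.565,0],"claw":8.7},
    {"angular":[0,0,0],"xyz":[2.66,2.565,0],"claw":8.7},
    {"angular":[0,0,0],"xyz":[2.66,2.565,0],"claw":8.7},
    {"angular":[0,0,0],"xyz":[2.66,2.565,0],"claw":8.7},
    {"angular":[0,0,0],"xyz":[2.66,2.565,0],"claw":8.7},
    {"angular":[0,0,0],"xyz":[2.66,2.565,0],"claw":8.7},
    {"angular":[0,0,0],"xyz":[2.66,2.565,0],"claw":8.7},
    {"angular":[0,0,0],"xyz":[2.66,2.565,0],"claw":8.7},
    {"angular":[0,0,0],"xyz":[2.66,2.565,0],"claw":8.7},
    {"angular":[0,0,0],"xyz":[2.66,2.565,0],"claw":8.7},
    {"angular":[0,0,0],"xyz":[2.66,2.565,0],"claw":8.7},
    {"angular":[0,0,0],"xyz":[2.66,2.565,0],"claw":8.7},
    {"angular":[0,0,0],"xyz":[2.66,2.565,0],"claw":8.7},
    {"angular":[0,0,0],"xyz":[2.66,2.565,0],"claw":8.7}
  ],
  "force": 30
}}

```text
t: 2.2
eef_pos: [0.5564, -0.015, 0.2486]
ee_rot: [-3.141, -0.0, -0.32]
force: [0.5, -0.2, 0.9]
width: 0.087
gripper_force: 0.0
```

Emit:
{"fn": "servo_tool", "kwargs": {
  "targets": [
    {"angular":[0,0,8.5],"xyz":[0,0,0],"claw":8.7},
    {"angular":[0,0,8.5],"xyz":[0,0,0],"claw":8.7},
    {"angular":[0,0,8.5],"xyz":[0,0,0],"claw":8.7},
    {"angular":[0,0,8.5],"xyz":[0,0,0],"claw":8.7},
    {"angular":[0,0,8.5],"xyz":[0,0,0],"claw":8.7},
    {"angular":[0,0,8.5],"xyz":[0,0,0],"claw":8.7},
    {"angular":[0,0,8.5],"xyz":[0,0,0],"claw":8.7},
    {"angular":[0,0,8.5],"xyz":[0,0,0],"claw":8.7},
    {"angular":[0,0,8.5],"xyz":[0,0,0],"claw":8.7},
    {"angular":[0,0,8.5],"xyz":[0,0,0],"claw":8.7},
    {"angular":[0,0,8.5],"xyz":[0,0,0],"claw":8.7},
    {"angular":[0,0,8.5],"xyz":[0,0,0],"claw":8.7},
    {"angular":[0,0,8.5],"xyz":[0,0,0],"claw":8.7},
    {"angular":[0,0,8.5],"xyz":[0,0,0],"claw":8.7},
    {"angular":[0,0,8.5],"xyz":[0,0,0],"claw":8.7},
    {"angular":[0,0,8.5],"xyz":[0,0,0],"claw":8.7},
    {"angular":[0,0,8.5],"xyz":[0,0,0],"claw":8.7},
    {"angular":[0,0,8.5],"xyz":[0,0,0],"claw":8.7},
    {"angular":[0,0,8.5],"xyz":[0,0,0],"claw":8.7},
    {"angular":[0,0,8.5],"xyz":[0,0,0],"claw":8.7}
  ]
}}

```text
t: 4.2
eef_pos: [0.5558, -0.0135, 0.2484]
ee_rot: [-3.142, -0.0, 2.99]
force: [0.3, 0.3, 0.2]
width: 0.0869
gripper_force: 0.0
```

Run:
```python
from h import *
s=st(); f=grab('wrist','w1')
cv2.imwrite('pics/w1c.png',cv2.resize(f['color'],(800,600),interpolation=cv2.INTER_CUBIC)); print(proj(f,[.5555,-.014,.177])*1/.7)
```

```text
t 4.2 pos [ 0.5558 -0.0135  0.2484] rot [-3.1415e+00 -2.0000e-04  2.9902e+00] F [0.3 0.3 0.2] w 0.0869 g 0.0 q [ 0.328  0.164 -0.253 -0.    -1.154 -2.05 ]
[393.43416562 332.22795298]
```

View pics/w1c.png

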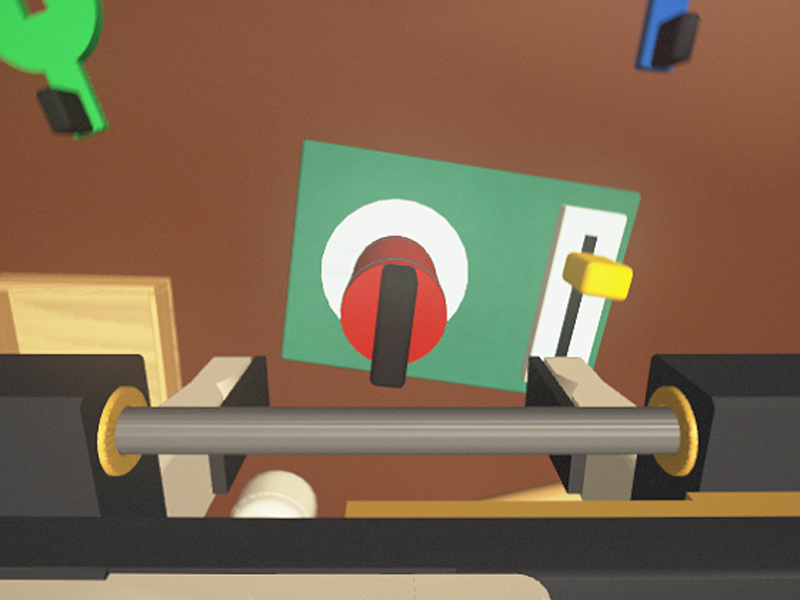

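The wrist view shows the cap with its black wing: the top-face far end at (400,266) and near end at (388,386). It also shows the pan, the yellow lock at (598,277) and the tray at left. Next I refine the wing pose.

Run:
```python
from h import *
f=load('w1'); a=atz(f,400*.7,266*.7,.177); b=atz(f,388*.7,386*.7,.177); print(a,b,(a+b)/2,np.arctan2(*(a-b)[[1,0]]),np.linalg.norm(a-b))
q=[atz(f,u*.7,v*.7,.06) for u,v in((321,273),(469,273))]; print((q[0]+q[1])/2,np.linalg.norm(q[0]-q[1])); print(proj(f,[.5555,-.014,.06])/.7)
```

```text
[ 0.52718775 -0.00683624  0.177     ] [ 0.58010314 -0.02027232  0.177     ] [ 0.55364544 -0.01355428  0.177     ] 2.8929315225881576 0.05459456755312081
[ 0.55604481 -0.01379757  0.06      ] 0.09635516616135333
[394.56381592 272.23246018]
```

Emit:
{"fn": "servo_tool", "kwargs": {
  "targets": [
    {"angular":[0,0,5.6],"xyz":[0,0,1.0],"claw":6},
    {"angular":[0,0,0],"xyz":[0,0,2],"claw":6},
    {"angular":[0,0,0],"xyz":[0,0,2],"claw":6},
    {"angular":[0,0,0],"xyz":[0,0,1],"claw":6},
    {"angular":[0,0,0],"xyz":[0,0,1],"claw":6},
    {"angular":[0,0,0],"xyz":[0,0,0],"claw":1},
    {"angular":[0,0,0],"xyz":[0,0,0],"claw":1},
    {"angular":[0,0,0],"xyz":[0,0,0],"claw":1},
    {"angular":[0,0,0],"xyz":[0,0,0],"claw":1},
    {"angular":[0,0,0],"xyz":[0,0,0],"claw":1},
    {"angular":[0,0,0],"xyz":[0,0,0],"claw":1},
    {"angular":[0,0,0],"xyz":[0,0,0],"claw":1},
    {"angular":[0,0,0],"xyz":[0,0,0],"claw":1}
  ],
  "force": 30
}}

```text
t: 5.55
eef_pos: [0.556, -0.0135, 0.1787]
ee_rot: [-3.142, 0.0, 2.899]
force: [-0.1, -0.2, 0.2]
width: 0.0159
gripper_force: 29.9
```

```bash
python3 -c "
from h import *
st()"
```

```text
t 5.55 pos [ 0.556  -0.0135  0.1787] rot [-3.1416  0.      2.8986] F [-0.1 -0.2  0.2] w 0.0159 g 29.9 q [ 0.328  0.222 -0.351  0.    -0.999 -2.142]
```

Emit:
{"fn": "servo_tool", "kwargs": {
  "targets": [
    {"angular":[0,0,-8.5],"xyz":[0,0,-0.028],"claw":1},
    {"angular":[0,0,-8.5],"xyz":[0,0,-0.028],"claw":1},
    {"angular":[0,0,-8.5],"xyz":[0,0,-0.028],"claw":1},
    {"angular":[0,0,-8.5],"xyz":[0,0,-0.028],"claw":1},
    {"angular":[0,0,-8.5],"xyz":[0,0,-0.028],"claw":1},
    {"angular":[0,0,-8.5],"xyz":[0,0,-0.028],"claw":1},
    {"angular":[0,0,-8.5],"xyz":[0,0,-0.028],"claw":1},
    {"angular":[0,0,-8.5],"xyz":[0,0,-0.028],"claw":1},
    {"angular":[0,0,-8.5],"xyz":[0,0,-0.028],"claw":1},
    {"angular":[0,0,-8.5],"xyz":[0,0,-0.028],"claw":1},
    {"angular":[0,0,-8.5],"xyz":[0,0,-0.028],"claw":1},
    {"angular":[0,0,-8.5],"xyz":[0,0,-0.028],"claw":1},
    {"angular":[0,0,-8.5],"xyz":[0,0,-0.028],"claw":1},
    {"angular":[0,0,-8.5],"xyz":[0,0,-0.028],"claw":1},
    {"angular":[0,0,-8.5],"xyz":[0,0,-0.028],"claw":1},
    {"angular":[0,0,-8.5],"xyz":[0,0,-0.028],"claw":1},
    {"angular":[0,0,-8.5],"xyz":[0,0,-0.028],"claw":1}
  ],
  "force": 30
}}

```text
t: 7.25
eef_pos: [0.5551, -0.0137, 0.1827]
ee_rot: [3.14, 0.001, -0.857]
force: [-1.5, -1.2, -1.9]
width: 0.0157
gripper_force: 29.9
```

```bash
python3 -c "
from h import *
s=st();print(s['moment'])"
```

```text
t 7.25 pos [ 0.5551 -0.0137  0.1827] rot [ 3.1398e+00  1.1000e-03 -8.5670e-01] F [-1.5 -1.2 -1.9] w 0.0157 g 29.9 q [ 0.328  0.218 -0.345 -0.    -1.01   0.386]
[-0.36230225  0.58553987  0.0331783 ]
```

Emit:
{"fn": "servo_tool", "kwargs": {
  "targets": [
    {"angular":[0,0,-8.5],"xyz":[0,0,-0.028],"claw":1},
    {"angular":[0,0,-8.5],"xyz":[0,0,-0.028],"claw":1},
    {"angular":[0,0,-8.5],"xyz":[0,0,-0.028],"claw":1},
    {"angular":[0,0,-8.5],"xyz":[0,0,-0.028],"claw":1},
    {"angular":[0,0,-8.5],"xyz":[0,0,-0.028],"claw":1},
    {"angular":[0,0,-8.5],"xyz":[0,0,-0.028],"claw":1},
    {"angular":[0,0,-8.5],"xyz":[0,0,-0.028],"claw":1},
    {"angular":[0,0,-8.5],"xyz":[0,0,-0.028],"claw":1},
    {"angular":[0,0,-8.5],"xyz":[0,0,-0.028],"claw":1},
    {"angular":[0,0,-8.5],"xyz":[0,0,-0.028],"claw":1},
    {"angular":[0,0,-8.5],"xyz":[0,0,-0.028],"claw":1},
    {"angular":[0,0,-8.5],"xyz":[0,0,-0.028],"claw":1},
    {"angular":[0,0,-8.5],"xyz":[0,0,-0.028],"claw":1},
    {"angular":[0,0,-8.5],"xyz":[0,0,-0.028],"claw":1},
    {"angular":[0,0,-8.5],"xyz":[0,0,-0.028],"claw":1},
    {"angular":[0,0,-8.5],"xyz":[0,0,-0.028],"claw":1},
    {"angular":[0,0,-8],"xyz":[0,0,-0.028],"claw":1},
    {"angular":[0,0,0],"xyz":[0,0,0],"claw":1}
  ]
}}

```text
t: 9.05
eef_pos: [0.5557, -0.0135, 0.1878]
ee_rot: [-3.141, -0.0, 1.653]
force: [0.8, -0.0, -1.8]
width: 0.0155
gripper_force: 29.9
```

Emit:
{"fn": "servo_tool", "kwargs": {
  "targets": [
    {"angular":[0,0,0],"xyz":[0,0,0],"claw":4},
    {"angular":[0,0,0],"xyz":[0,0,0],"claw":4},
    {"angular":[0,0,0],"xyz":[0,0,0],"claw":4},
    {"angular":[0,0,0],"xyz":[0,0,0],"claw":6},
    {"angular":[0,0,0],"xyz":[0,0,-4],"claw":6}
  ]
}}

```text
t: 9.55
eef_pos: [0.5531, -0.0138, 0.2237]
ee_rot: [-3.132, 0.001, 1.649]
force: [0.2, 0.5, 1.1]
width: 0.0503
gripper_force: 0.0
```

```bash
python3 -c "
from h import *
s=st()"
```

```text
t 9.55 pos [ 0.5531 -0.0138  0.2237] rot [-3.1321e+00  6.0000e-04  1.6490e+00] F [0.2 0.5 1.1] w 0.0503 g 0.0 q [ 3.280e-01  1.830e-01 -2.880e-01 -2.000e-03 -1.109e+00  2.893e+00]
```

Emit:
{"fn": "servo_tool", "kwargs": {
  "targets": [
    {"angular":[0,0,8.59],"xyz":[0,0,0],"claw":6},
    {"angular":[0,0,8.59],"xyz":[0,0,0],"claw":6},
    {"angular":[0,0,8.59],"xyz":[0,0,0],"claw":6},
    {"angular":[0,0,8.59],"xyz":[0,0,0],"claw":6},
    {"angular":[0,0,8.59],"xyz":[0,0,0],"claw":6},
    {"angular":[0,0,8.59],"xyz":[0,0,0],"claw":6},
    {"angular":[0,0,8.59],"xyz":[0,0,0],"claw":6},
    {"angular":[0,0,8.59],"xyz":[0,0,0],"claw":6},
    {"angular":[0,0,8.59],"xyz":[0,0,0],"claw":6},
    {"angular":[0,0,8.59],"xyz":[0,0,0],"claw":6},
    {"angular":[0,0,8.59],"xyz":[0,0,0],"claw":6},
    {"angular":[0,0,8.59],"xyz":[0,0,0],"claw":6},
    {"angular":[0,0,8.59],"xyz":[0,0,0],"claw":6},
    {"angular":[0,0,8.59],"xyz":[0,0,0],"claw":6},
    {"angular":[0,0,8.59],"xyz":[0,0,0],"claw":6},
    {"angular":[0,0,8.59],"xyz":[0,0,0],"claw":6},
    {"angular":[0,0,8.59],"xyz":[0,0,0],"claw":6},
    {"angular":[0,0,8.59],"xyz":[0,0,0],"claw":6},
    {"angular":[0,0,8.59],"xyz":[0,0,0],"claw":6},
    {"angular":[0,0,8.59],"xyz":[0,0,0],"claw":6}
  ]
}}

```text
t: 11.55
eef_pos: [0.556, -0.0135, 0.2281]
ee_rot: [-3.141, -0.0, -1.355]
force: [0.2, -0.0, 0.1]
width: 0.0601
gripper_force: 0.0
```

Emit:
{"fn": "servo_tool", "kwargs": {
  "targets": [
    {"angular":[0,0,8.2],"xyz":[0,0,0],"claw":6},
    {"angular":[0,0,0],"xyz":[0,0,2],"claw":6},
    {"angular":[0,0,0],"xyz":[0,0,2],"claw":6},
    {"angular":[0,0,0],"xyz":[0,0,0],"claw":1},
    {"angular":[0,0,0],"xyz":[0,0,0],"claw":1},
    {"angular":[0,0,0],"xyz":[0,0,0],"claw":1},
    {"angular":[0,0,0],"xyz":[0,0,0],"claw":1},
    {"angular":[0,0,0],"xyz":[0,0,0],"claw":1},
    {"angular":[0,0,0],"xyz":[0,0,0],"claw":1},
    {"angular":[0,0,0],"xyz":[0,0,0],"claw":1}
  ]
}}

```text
t: 12.55
eef_pos: [0.5562, -0.0135, 0.1884]
ee_rot: [-3.141, 0.0, -1.491]
force: [0.0, -0.3, 0.9]
width: 0.016
gripper_force: 29.9
```

Emit:
{"fn": "servo_tool", "kwargs": {
  "targets": [
    {"angular":[0,0,-8.5],"xyz":[0,0,-0.028],"claw":1},
    {"angular":[0,0,-8.5],"xyz":[0,0,-0.028],"claw":1},
    {"angular":[0,0,-8.5],"xyz":[0,0,-0.028],"claw":1},
    {"angular":[0,0,-8.5],"xyz":[0,0,-0.028],"claw":1},
    {"angular":[0,0,-8.5],"xyz":[0,0,-0.028],"claw":1},
    {"angular":[0,0,-8.5],"xyz":[0,0,-0.028],"claw":1},
    {"angular":[0,0,-8.5],"xyz":[0,0,-0.028],"claw":1},
    {"angular":[0,0,-8.5],"xyz":[0,0,-0.028],"claw":1},
    {"angular":[0,0,0],"xyz":[0,0,-0.2],"claw":1},
    {"angular":[0,0,0],"xyz":[0,0,-0.3],"claw":1},
    {"angular":[0,0,0],"xyz":[0,0,-0.3],"claw":1}
  ]
}}

```text
t: 13.65
eef_pos: [0.556, -0.0134, 0.1984]
ee_rot: [-3.142, 0.0, -0.307]
force: [-0.1, 0.4, -1.6]
width: 0.0155
gripper_force: 29.9
```

```bash
python3 -c "
from h import *
s=st()"
```

```text
t 13.65 pos [ 0.556  -0.0134  0.1984] rot [-3.1415e+00  1.0000e-04 -3.0750e-01] F [-0.1  0.4 -1.6] w 0.0155 g 29.9 q [ 0.328  0.204 -0.324 -0.    -1.043  0.935]
```

Emit:
{"fn": "servo_tool", "kwargs": {
  "targets": [
    {"angular":[0,0,0],"xyz":[0,0,-2],"claw":1},
    {"angular":[0,0,0],"xyz":[0,0,-2.5],"claw":1},
    {"angular":[0,0,0],"xyz":[0,0,-2.5],"claw":1},
    {"angular":[0,0,0],"xyz":[0,0,-2.5],"claw":1},
    {"angular":[0,0,0],"xyz":[0,0,0],"claw":1},
    {"angular":[0,0,0],"xyz":[1.96,3.7,0],"claw":1},
    {"angular":[0,0,0],"xyz":[1.96,3.7,0],"claw":1},
    {"angular":[0,0,0],"xyz":[1.96,3.7,0],"claw":1},
    {"angular":[0,0,0],"xyz":[1.96,3.7,0],"claw":1},
    {"angular":[0,0,0],"xyz":[1.96,3.7,0],"claw":1},
    {"angular":[0,0,0],"xyz":[1.96,3.7,0],"claw":1},
    {"angular":[0,0,0],"xyz":[0,0,0],"claw":1},
    {"angular":[0,0,0],"xyz":[0,0,4],"claw":1},
    {"angular":[0,0,0],"xyz":[0,0,4],"claw":1},
    {"angular":[0,0,0],"xyz":[0,0,4],"claw":1},
    {"angular":[0,0,0],"xyz":[0,0,2.5],"claw":1},
    {"angular":[0,0,0],"xyz":[0,0,1.5],"claw":1},
    {"angular":[0,0,0],"xyz":[0,0,0.5],"claw":1},
    {"angular":[0,0,0],"xyz":[0,0,0],"claw":1}
  ]
}}

```text
t: 15.55
eef_pos: [0.6017, -0.2602, 0.1279]
ee_rot: [3.141, 0.001, -0.305]
force: [-0.1, -0.2, -1.6]
width: 0.0161
gripper_force: 30.0
```

```bash
python3 -c "
from h import *
s=st()"
```

```text
t 15.55 pos [ 0.6017 -0.2602  0.1279] rot [ 3.1414e+00  8.0000e-04 -3.0470e-01] F [-0.1 -0.2 -1.6] w 0.0161 g 30.0 q [-0.111  0.421 -0.184  0.    -0.966  1.377]
```

Emit:
{"fn": "servo_tool", "kwargs": {
  "targets": [
    {"angular":[0,0,0],"xyz":[0,0,0.2],"claw":1},
    {"angular":[0,0,0],"xyz":[0,0,0.1],"claw":1},
    {"angular":[0,0,0],"xyz":[0,0,0],"claw":1}
  ]
}}

```text
t: 15.85
eef_pos: [0.6024, -0.2606, 0.1266]
ee_rot: [-3.141, -0.002, -0.304]
force: [0.2, 1.0, 3.5]
width: 0.0158
gripper_force: 30.0
```

Emit:
{"fn": "servo_tool", "kwargs": {
  "targets": [
    {"angular":[0,0,0],"xyz":[0,0,0.1],"claw":1},
    {"angular":[0,0,0],"xyz":[0,0,0],"claw":1}
  ]
}}

```text
t: 16.05
eef_pos: [0.6029, -0.2608, 0.1265]
ee_rot: [3.142, -0.003, -0.304]
force: [-0.5, 1.6, 8.6]
width: 0.0158
gripper_force: 30.0
```

Run:
```python
from h import *
st(); f=grab('side','s2'); cv2.imwrite('pics/s2b.png',cv2.resize(f['color'][90:270,200:420],(733,600),interpolation=cv2.INTER_CUBIC))
from fit import *
T=grab('top','t2')
for fr in([T],[f],[T,f]):
  for c,h in(('green',.01),('blue',.012)):
    p,r,n=fitw(fr,c,h); print(c,np.round(p,4),round(r,1),round(n))
```

```text
t 16.05 pos [ 0.6029 -0.2608  0.1265] rot [ 3.1416 -0.0035 -0.3036] F [-0.5  1.6  8.6] w 0.0158 g 30.0 q [-1.120e-01  4.220e-01 -1.870e-01  1.000e-03 -9.580e-01  1.378e+00]
green [nan nan  0.] 0.1 0
blue [0.3723 0.2009 2.9337] 229.4 446
green [ 0.3956 -0.2611  3.2908] 123.4 453
blue [0.3718 0.1972 2.876 ] 150.7 942
green [nan nan  0.] 453.1 453
blue [0.3712 0.1991 2.8805] 420.6 1388fit.py:29: RuntimeWarning: Mean of empty slice.
  f,m=M[0]; v,u=np.nonzero(m>.5); C=atz(f,u.mean(),v.mean(),z+h)
  ret = ret.dtype.type(ret / rcount)
fit.py:20: RuntimeWarning: invalid value encountered in cast
  q=np.array([proj(f,[*w,zz]) for w in W]); cv2.fillPoly(big,[np.round((q+.5)*sc).astype(int)],255)
fit.py:22: RuntimeWarning: invalid value encountered in cast
  q=np.array([proj(f,[*w,zz]) for w in F for zz in(z+h,z+h+.03)]); hull=cv2.convexHull(np.round((q+.5)*sc).astype(np.int32)); cv2.fillPoly(big,[hull],0)
```

View pics/s2b.png

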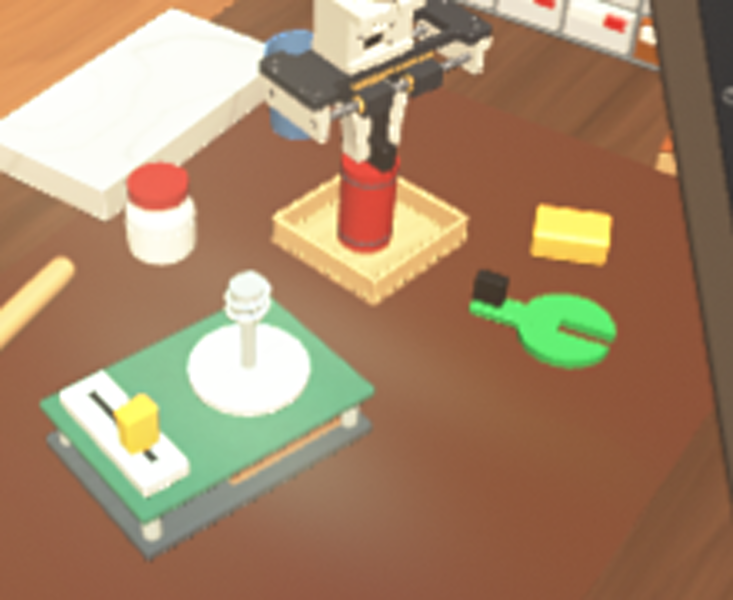

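The side view shows the cap standing upright in the tray, base at (365,245), and the bare stem and head above the pan. Green, at (567,330), has been knocked aside to about (0.396, −0.261). Next I release the cap, rise and go over green.

Emit:
{"fn": "servo_tool", "kwargs": {
  "targets": [
    {"angular":[0,0,0],"xyz":[0,0,-0.15],"claw":1},
    {"angular":[0,0,0],"xyz":[0,0,0],"claw":4},
    {"angular":[0,0,0],"xyz":[0,0,0],"claw":4},
    {"angular":[0,0,0],"xyz":[0,0,0],"claw":5},
    {"angular":[0,0,0],"xyz":[0,0,-2],"claw":5},
    {"angular":[0,0,0],"xyz":[0,0,-4],"claw":7},
    {"angular":[0,0,0],"xyz":[0,0,-4],"claw":7},
    {"angular":[0,0,0],"xyz":[0,0,-3.5],"claw":7},
    {"angular":[0,0,0],"xyz":[-3.3,0.75,0],"claw":7},
    {"angular":[0,0,0],"xyz":[-3.3,0.75,0],"claw":7},
    {"angular":[0,0,0],"xyz":[-3.3,0.75,0],"claw":7},
    {"angular":[0,0,0],"xyz":[-3.3,0.75,0],"claw":7},
    {"angular":[0,0,-8.5],"xyz":[0,0,0],"claw":7},
    {"angular":[0,0,-8.5],"xyz":[0,0,0],"claw":7},
    {"angular":[0,0,-8.5],"xyz":[0,0,0],"claw":7},
    {"angular":[0,0,0],"xyz":[0,0,0],"claw":7}
  ]
}}

```text
t: 17.75
eef_pos: [0.4666, -0.2496, 0.2609]
ee_rot: [-3.142, -0.0, 0.143]
force: [0.1, -0.8, 0.5]
width: 0.07
gripper_force: 0.0
```

Run:
```python
from fit import *
st(); f=grab('wrist','w3'); S=grab('side','s3'); T=grab('top','t3')
cv2.imwrite('pics/w3b.png',cv2.resize(np.hstack([f['color'],S['color']]),(800,300),interpolation=cv2.INTER_AREA))
for n,fr in(('w',[f]),('s',[S]),('t',[T]),('ws',[f,S])):
  for c,h in(('green',.01),('blue',.012)):
    try: p,r,k=fitw(fr,c,h); print(n,c,np.round(p,4),round(r,1),round(k))
    except Exception as e: print(n,c,e)
```

```text
t 17.75 pos [ 0.4666 -0.2496  0.2609] rot [-3.1416e+00 -1.0000e-04  1.4310e-01] F [ 0.1 -0.8  0.5] w 0.07 g 0.0 q [-0.12   0.11  -0.289 -0.    -1.172  1.834]
w green [ 0.3921 -0.2543  3.291 ] 253.1 3730
w blue [nan nan  0.] 0.1 0
s green [ 0.395  -0.2588  3.2494] 120.5 458
s blue [0.3722 0.1977 2.8813] 150.2 942
t green [nan nan  0.] 0.1 0
t blue [0.3705 0.2018 2.9103] 93.5 584
ws green [ 0.3919 -0.2546  3.2949] 402.1 4188
ws blue [nan nan  0.] 942.1 942fit.py:29: RuntimeWarning: Mean of empty slice.
  f,m=M[0]; v,u=np.nonzero(m>.5); C=atz(f,u.mean(),v.mean(),z+h)
  ret = ret.dtype.type(ret / rcount)
fit.py:20: RuntimeWarning: invalid value encountered in cast
  q=np.array([proj(f,[*w,zz]) for w in W]); cv2.fillPoly(big,[np.round((q+.5)*sc).astype(int)],255)
fit.py:22: RuntimeWarning: invalid value encountered in cast
  q=np.array([proj(f,[*w,zz]) for w in F for zz in(z+h,z+h+.03)]); hull=cv2.convexHull(np.round((q+.5)*sc).astype(np.int32)); cv2.fillPoly(big,[hull],0)
```

View pics/w3b.png

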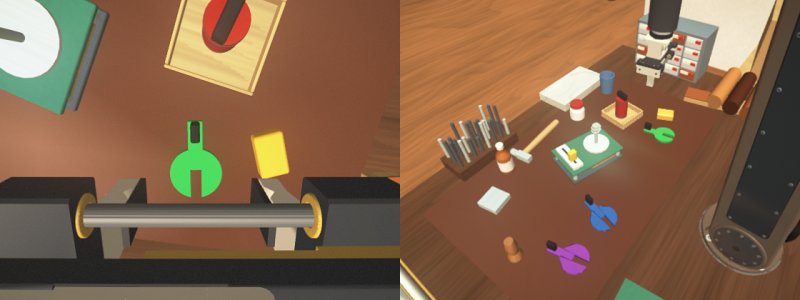

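The wrist view, left half of the composite, shows green with its disc at (196,172) and fin at (195,132). The cap stands in the tray at (225,22), and the yellow block sits close by at (270,155). I check the fin top before descending.

Run:
```python
from h import *
f=load('w3'); p=np.array([.3921,-.2543]);a=3.291
fin=p-.072*np.array([np.cos(a),np.sin(a)]); print(fin,proj(f,[*fin,.04]))
for d in((-.086,0),(-.058,0)): 
    q=p+d[0]*np.array([np.cos(a),np.sin(a)]); print(proj(f,[*q,.04]))
c=f['color']; g=c[150:290,215:335]; cv2.imwrite('pics/g.png',cv2.resize(g,(480,560),interpolation=cv2.INTER_CUBIC))
m=(c.max(2)<60).astype(np.uint8); m[:150]=0;m[245:]=0;m[:,:230]=0;m[:,320:]=0
n,l,s,ce=cv2.connectedComponentsWithStats(m); print([ (x.tolist(),y) for x,y in zip(s,ce) if x[4]>20])
u,v=ce[1+np.argmax(s[1:,4])]; print(atz(f,u,v,.03))
```

```text
[ 0.46329788 -0.24358265] [272.37618807 187.05329024]
[272.21608875 173.4444682 ]
[272.5331539  200.38379319]
[([0, 0, 560, 420, 235118], array([279.50189267, 209.51065848])), ([267, 171, 12, 15, 62], array([273.66129032, 174.37096774]))]
[ 0.47465599 -0.24320986  0.03      ]
```

View pics/g.png

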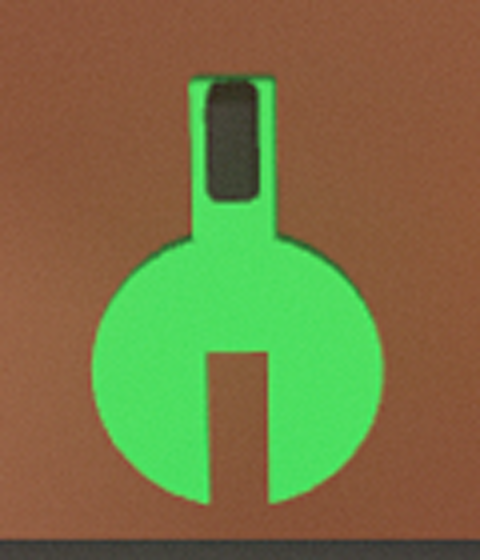

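Emit:
{"fn": "servo_tool", "kwargs": {
  "targets": [
    {"angular":[0,0,0],"xyz":[-0.24,-0.64,2],"claw":4},
    {"angular":[0,0,0],"xyz":[0,0,4],"claw":4},
    {"angular":[0,0,0],"xyz":[0,0,4],"claw":4},
    {"angular":[0,0,0],"xyz":[0,0,4],"claw":4},
    {"angular":[0,0,0],"xyz":[0,0,4],"claw":4},
    {"angular":[0,0,0],"xyz":[0,0,3],"claw":4},
    {"angular":[0,0,0],"xyz":[0,0,1.5],"claw":4},
    {"angular":[0,0,0],"xyz":[0,0,0],"claw":4}
  ]
}}

```text
t: 18.7
eef_pos: [0.4619, -0.2434, 0.0334]
ee_rot: [-3.14, 0.005, 0.138]
force: [0.1, 0.2, 0.1]
width: 0.0398
gripper_force: 0.0
```

Emit:
{"fn": "servo_tool", "kwargs": {
  "targets": [
    {"angular":[0,0,0],"xyz":[0,0,0],"claw":0.5},
    {"angular":[0,0,0],"xyz":[0,0,0],"claw":0.5},
    {"angular":[0,0,0],"xyz":[0,0,0],"claw":0.5},
    {"angular":[0,0,0],"xyz":[0,0,0],"claw":0.5},
    {"angular":[0,0,0],"xyz":[0,0,0],"claw":0.5},
    {"angular":[0,0,0],"xyz":[0,0,0],"claw":0.5}
  ],
  "force": 55
}}

```text
t: 19.3
eef_pos: [0.4642, -0.2438, 0.0369]
ee_rot: [3.141, -0.002, 0.141]
force: [-0.7, 1.5, 7.5]
width: 0.0138
gripper_force: 54.9
```

Emit:
{"fn": "servo_tool", "kwargs": {
  "targets": [
    {"angular":[0,0,0],"xyz":[0,0,-1],"claw":0.5},
    {"angular":[0,0,0],"xyz":[0,0,-3],"claw":0.5},
    {"angular":[0,0,0],"xyz":[0,0,-3],"claw":0.5},
    {"angular":[0,0,0],"xyz":[0,0,-2],"claw":0.5},
    {"angular":[0,0,8.2],"xyz":[0,0,0],"claw":0.5},
    {"angular":[0,0,8.2],"xyz":[0,0,0],"claw":0.5},
    {"angular":[0,0,8.2],"xyz":[0,0,0],"claw":0.5},
    {"angular":[0,0,8.2],"xyz":[0,0,0],"claw":0.5},
    {"angular":[0,0,8.2],"xyz":[0,0,0],"claw":0.5},
    {"angular":[0,0,8.2],"xyz":[0,0,0],"claw":0.5},
    {"angular":[0,0,8.2],"xyz":[0,0,0],"claw":0.5},
    {"angular":[0,0,8.2],"xyz":[0,0,0],"claw":0.5},
    {"angular":[0,0,8.2],"xyz":[0,0,0],"claw":0.5},
    {"angular":[0,0,8.2],"xyz":[0,0,0],"claw":0.5},
    {"angular":[0,0,8.2],"xyz":[0,0,0],"claw":0.5},
    {"angular":[0,0,8.2],"xyz":[0,0,0],"claw":0.5},
    {"angular":[0,0,8.2],"xyz":[0,0,0],"claw":0.5},
    {"angular":[0,0,8.2],"xyz":[0,0,0],"claw":0.5},
    {"angular":[0,0,0],"xyz":[0,0,0],"claw":0.5}
  ]
}}

```text
t: 21.2
eef_pos: [0.4631, -0.2435, 0.1261]
ee_rot: [3.141, 0.0, -1.865]
force: [0.3, 0.3, -2.4]
width: 0.0141
gripper_force: 54.9
```

Emit:
{"fn": "servo_tool", "kwargs": {
  "targets": [
    {"angular":[0,0,0],"xyz":[-1.5,-0.3,0],"claw":0.5},
    {"angular":[0,0,0],"xyz":[-3.5,-0.73,0],"claw":0.5},
    {"angular":[0,0,0],"xyz":[-3.5,-0.73,0],"claw":0.5},
    {"angular":[0,0,0],"xyz":[-1.8,-0.4,0],"claw":0.5},
    {"angular":[0,0,0],"xyz":[0,0,0],"claw":0.5},
    {"angular":[0,0,0],"xyz":[0,0,0],"claw":0.5}
  ]
}}

```text
t: 21.8
eef_pos: [0.5138, -0.1504, 0.1258]
ee_rot: [3.141, -0.0, -1.859]
force: [-0.5, -0.3, -2.7]
width: 0.0135
gripper_force: 54.9
```

Run:
```python
from h import *
s=st(); f=grab('wrist','w4'); S=grab('side','s4')
a=S['color'][140:275,215:395]
cv2.imwrite('pics/w4b.png',np.vstack([cv2.resize(np.hstack([f['color']]),(560,300),interpolation=cv2.INTER_AREA),cv2.resize(a,(400,300),interpolation=cv2.INTER_CUBIC).copy() if 0 else cv2.copyMakeBorder(cv2.resize(a,(400,300),interpolation=cv2.INTER_CUBIC),0,0,0,160,0)]))
print(proj(S,[.5558,-.0138,.06]))
```

```text
t 21.8 pos [ 0.5138 -0.1504  0.1258] rot [ 3.1411e+00 -1.0000e-04 -1.8588e+00] F [-0.5 -0.3 -2.7] w 0.0135 g 54.9 q [ 0.082  0.247 -0.458 -0.    -0.867 -0.369]
[274.36058654 199.80267568]
```

View pics/w4b.png

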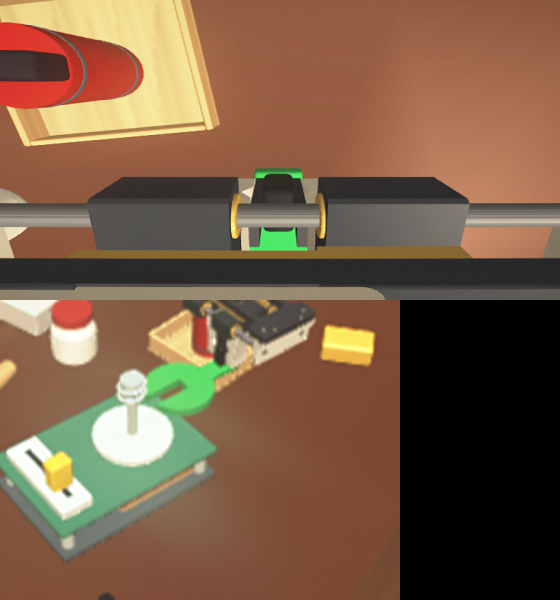

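The composite shows green held level by its fin at (210,345). Its disc is at (182,390), with the slot facing the stem at (130,400). I check its in-hand lateral offset with a fit.

Run:
```python
from fit import *
S=load('s4'); tcp=np.array([.5138,-.1504]); a=-1.8588; X=np.array([np.cos(a),np.sin(a)]); Y=np.array([np.sin(a),-np.cos(a)])
m=cmask(S,'green'); 
for z in(.085,.089,.093):
    p,r,n=fitw([S],'green',.01,z,[.5345,-.0804,1.2828]); d=p[:2]-tcp; print(z,np.round(p,4),round(r),n,'along',d@-X,'lat',d@Y,'yaw off',p[2]-np.pi-a)
```

```text
0.085 [ 0.5332 -0.0941  1.4465] 386 244.00000000000003 along 0.0594569455905441 lat -0.0026432510024058664 yaw off 0.1636847706375093
0.089 [ 0.531  -0.0885  1.4534] 395 244.00000000000003 along 0.06427522217619609 lat 0.0010524125980298396 yaw off 0.17056025046943368
0.093 [ 0.5283 -0.0872  1.4421] 399 244.00000000000003 along 0.06469797504811352 lat 0.004042598819149559 yaw off 0.15932799625257443
```

Run:
```python
from fit import *
import fit
S=load('s4'); tcp=np.array([.5138,-.1504]); a=-1.8588; X=np.array([np.cos(a),np.sin(a)]); Y=np.array([np.sin(a),-np.cos(a)])
hsv=cv2.cvtColor(S['color'],cv2.COLOR_BGR2HSV); print(hsv[181,[285,290,295,305]],hsv[205,300])
fit.H['green']=(50,74)
def cm(f,c):
    m=cv2.inRange(cv2.cvtColor(f['color'],cv2.COLOR_BGR2HSV),(50,150,60),(72,255,255)); m[:130]=0; m[240:]=0; m[:,:230]=0; m[:,360:]=0; return m
fit.cmask=cm; print((cm(S,0)>0).sum())
for z in(.085,.089,.093):
    p,r,n=fitw([S],'green',.01,z,[.5345,-.0804,1.2828]); d=p[:2]-tcp; print(z,np.round(p,4),round(r),round(n),'along',d@-X,'lat',d@Y,'yaw off',p[2]-np.pi-a)
```

```text
[[ 60 119 187]
 [ 35  91 129]
 [ 42 109 155]
 [ 62 141 222]] [ 69  93 172]
37
0.085 [ 0.5558 -0.1557  1.969 ] 507 37 along 0.006887071765525999 lat -0.041751685784290254 yaw off 0.6861736400393421
0.089 [ 0.5091 -0.1418  2.1105] 536 37 along 0.006948390791723819 lat 0.006987356093050876 yaw off 0.8276775229656961
0.093 [ 0.5104 -0.1193  2.1631] 550 37 along 0.02883703608006199 lat 0.012137184924095795 yaw off 0.8803378912338307
```

Run:
```python
from fit import *
import fit
S=load('s4'); tcp=np.array([.5138,-.1504]); a=-1.8588; X=np.array([np.cos(a),np.sin(a)]); Y=np.array([np.sin(a),-np.cos(a)])
def cm(f,c):
    m=cv2.inRange(cv2.cvtColor(f['color'],cv2.COLOR_BGR2HSV),(54,104,90),(67,255,255)); m[:130]=0; m[240:]=0; m[:,:230]=0; m[:,360:]=0; return m
fit.cmask=cm; print((cm(S,0)>0).sum())
for z in(.085,.089,.093):
    p,r,n=fitw([S],'green',.01,z,[.5345,-.0804,1.2828]); d=p[:2]-tcp; print(z,np.round(p,4),round(r),round(n),'along',d@-X,'lat',d@Y,'yaw off',p[2]-np.pi-a)
```

```text
575
0.085 [ 0.5394 -0.0854  1.3454] 92 575 along 0.0695685615582291 lat -0.0060438967176361415 yaw off 0.06263021905209509
0.089 [ 0.5377 -0.0817  1.3277] 97 575 along 0.07263325745940545 lat -0.0033982832991318423 yaw off 0.04493242943800624
0.093 [ 0.5353 -0.0782  1.3313] 103 575 along 0.075381978832032 lat -0.00011709095416123324 yaw off 0.048488286931002156
```

Emit:
{"fn": "servo_tool", "kwargs": {
  "targets": [
    {"angular":[0,0,0],"xyz":[0,-0.1,1],"claw":0.5},
    {"angular":[0,0,0],"xyz":[0,0,1.1],"claw":0.5},
    {"angular":[0,0,0],"xyz":[0,0,0],"claw":0.5},
    {"angular":[0,0,0],"xyz":[-1.0,0,0],"claw":0.5},
    {"angular":[0,0,0],"xyz":[-1.0,0,0],"claw":0.5},
    {"angular":[0,0,0],"xyz":[-1.0,0,0],"claw":0.5},
    {"angular":[0,0,0],"xyz":[-0.5,0,0],"claw":0.5},
    {"angular":[0,0,0],"xyz":[0,0,0],"claw":0.5}
  ]
}}

```text
t: 22.7
eef_pos: [0.5253, -0.117, 0.105]
ee_rot: [-3.141, 0.0, -1.861]
force: [-1.2, 0.1, -2.8]
width: 0.0136
gripper_force: 54.9
```

Run:
```python
from h import *
s=st(); S=grab('side','s5')
cv2.imwrite('pics/s5b.png',cv2.resize(S['color'][150:225,235:335],(800,600),interpolation=cv2.INTER_CUBIC))
```

```text
t 22.7 pos [ 0.5253 -0.117   0.105 ] rot [-3.1411e+00  2.0000e-04 -1.8612e+00] F [-1.2  0.1 -2.8] w 0.0136 g 54.9 q [ 0.145  0.276 -0.476  0.    -0.819 -0.436]
```

View pics/s5b.png

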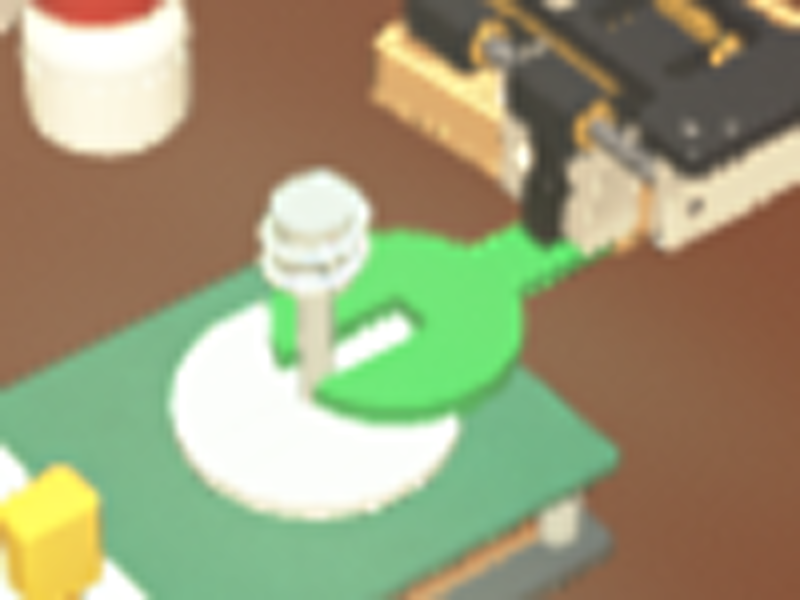

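The enlarged side view shows the stem at col 316 in the slot mouth, between its corners (285,362) and (315,395). It is aligned, so I continue sliding.

Emit:
{"fn": "servo_tool", "kwargs": {
  "targets": [
    {"angular":[0,0,0],"xyz":[-0.5,0,0],"claw":0.5},
    {"angular":[0,0,0],"xyz":[-0.8,0,0],"claw":0.5},
    {"angular":[0,0,0],"xyz":[-0.8,0,0],"claw":0.5},
    {"angular":[0,0,0],"xyz":[-0.6,0,0],"claw":0.5},
    {"angular":[0,0,0],"xyz":[-0.4,0,0],"claw":0.5},
    {"angular":[0,0,0],"xyz":[0,0,0],"claw":0.5}
  ]
}}

```text
t: 23.35
eef_pos: [0.534, -0.0877, 0.1048]
ee_rot: [-3.142, 0.0, -1.862]
force: [0.0, -0.4, -2.5]
width: 0.0138
gripper_force: 54.9
```

Emit:
{"fn": "servo_tool", "kwargs": {
  "targets": [
    {"angular":[0,0,0],"xyz":[-0.2,0,0],"claw":0.5},
    {"angular":[0,0,0],"xyz":[-0.1,0,0],"claw":0.5},
    {"angular":[0,0,0],"xyz":[0,0,0],"claw":0.5}
  ]
}}

```text
t: 23.65
eef_pos: [0.5346, -0.0854, 0.1048]
ee_rot: [-3.142, 0.0, -1.863]
force: [0.8, 0.4, -2.1]
width: 0.0139
gripper_force: 54.9
```

Emit:
{"fn": "servo_tool", "kwargs": {
  "targets": [
    {"angular":[0,0,0],"xyz":[-0.1,0,0],"claw":0.5},
    {"angular":[0,0,0],"xyz":[-0.1,0,0],"claw":0.5},
    {"angular":[0,0,0],"xyz":[0,0,0],"claw":0.5}
  ]
}}

```text
t: 23.95
eef_pos: [0.5346, -0.0848, 0.1049]
ee_rot: [3.141, -0.002, -1.863]
force: [-1.2, -7.2, -0.8]
width: 0.0134
gripper_force: 54.9
```

Emit:
{"fn": "servo_tool", "kwargs": {
  "targets": [
    {"angular":[0,0,0],"xyz":[-0.1,0,0],"claw":0.5},
    {"angular":[0,0,0],"xyz":[0,0,0],"claw":0.5},
    {"angular":[0,0,0],"xyz":[0,0,0],"claw":0.5}
  ]
}}

```text
t: 24.25
eef_pos: [0.5345, -0.0846, 0.1051]
ee_rot: [3.14, -0.003, -1.863]
force: [-2.2, -12.3, 1.4]
width: 0.0135
gripper_force: 54.9
```

Emit:
{"fn": "servo_tool", "kwargs": {
  "targets": [
    {"angular":[0,0,0],"xyz":[0.25,0,0],"claw":0.5},
    {"angular":[0,0,0],"xyz":[0,0,0.4],"claw":0.5},
    {"angular":[0,0,0],"xyz":[0,0,0.3],"claw":0.5},
    {"angular":[0,0,0],"xyz":[0,0,0],"claw":0.5}
  ]
}}

```text
t: 24.65
eef_pos: [0.5345, -0.085, 0.0972]
ee_rot: [3.141, -0.0, -1.863]
force: [1.1, -2.4, -3.5]
width: 0.0137
gripper_force: 54.9
```

Emit:
{"fn": "servo_tool", "kwargs": {
  "targets": [
    {"angular":[0,0,0],"xyz":[0,0,0.1],"claw":0.5},
    {"angular":[0,0,0],"xyz":[0,0,0.0],"claw":0.5},
    {"angular":[0,0,0],"xyz":[0,0,0],"claw":0.5}
  ]
}}

```text
t: 24.95
eef_pos: [0.5346, -0.085, 0.0969]
ee_rot: [3.141, -0.0, -1.862]
force: [-1.5, -4.6, 0.6]
width: 0.0139
gripper_force: 54.9
```

Emit:
{"fn": "servo_tool", "kwargs": {
  "targets": [
    {"angular":[0,0,0],"xyz":[0.05,0,0.1],"claw":0.5},
    {"angular":[0,0,0],"xyz":[0,0,0.0],"claw":0.5},
    {"angular":[0,0,0],"xyz":[0,0,0],"claw":0.5}
  ]
}}

```text
t: 25.25
eef_pos: [0.5347, -0.0852, 0.0967]
ee_rot: [-3.141, 0.0, -1.862]
force: [-4.1, -1.7, 9.4]
width: 0.0136
gripper_force: 54.8
```

Emit:
{"fn": "servo_tool", "kwargs": {
  "targets": [
    {"angular":[0,0,0],"xyz":[0,0,0.1],"claw":0.5},
    {"angular":[0,0,0],"xyz":[0,0,0.0],"claw":0.5},
    {"angular":[0,0,0],"xyz":[0,0,0],"claw":0.5}
  ]
}}

```text
t: 25.55
eef_pos: [0.5347, -0.0853, 0.0966]
ee_rot: [-3.141, 0.0, -1.862]
force: [-7.3, -2.1, 16.9]
width: 0.0139
gripper_force: 54.8
```

Emit:
{"fn": "servo_tool", "kwargs": {
  "targets": [
    {"angular":[0,0,0],"xyz":[0,0,-0.2],"claw":0.5},
    {"angular":[0,0,0],"xyz":[0,0,0],"claw":3.5},
    {"angular":[0,0,0],"xyz":[0,0,0],"claw":3.5},
    {"angular":[0,0,0],"xyz":[0,0,0],"claw":3.5},
    {"angular":[0,0,0],"xyz":[0,0,-1],"claw":3.5},
    {"angular":[0,0,0],"xyz":[0,0,-3],"claw":3.5},
    {"angular":[0,0,0],"xyz":[0,0,-4],"claw":3.5},
    {"angular":[0,0,0],"xyz":[0,0,-4],"claw":3.5},
    {"angular":[0,0,0],"xyz":[0,0,-4],"claw":7},
    {"angular":[0,0,0],"xyz":[0,0,0],"claw":7}
  ]
}}

```text
t: 26.55
eef_pos: [0.5376, -0.0855, 0.2638]
ee_rot: [-3.131, 0.003, -1.862]
force: [0.0, -0.4, -1.2]
width: 0.0461
gripper_force: 0.0
```

Emit:
{"fn": "servo_tool", "kwargs": {
  "targets": [
    {"angular":[0,0,-8.35],"xyz":[0,0,0],"claw":7},
    {"angular":[0,0,-8.35],"xyz":[0,0,0],"claw":7},
    {"angular":[0,0,-8.35],"xyz":[0,0,0],"claw":7},
    {"angular":[0,0,-8.35],"xyz":[0,0,0],"claw":7},
    {"angular":[0,0,-8.35],"xyz":[0,0,0],"claw":7},
    {"angular":[0,0,-8.35],"xyz":[0,0,0],"claw":7},
    {"angular":[0,0,-8.35],"xyz":[0,0,0],"claw":7},
    {"angular":[0,0,-8.35],"xyz":[0,0,0],"claw":7},
    {"angular":[0,0,-8.35],"xyz":[0,0,0],"claw":7},
    {"angular":[0,0,-8.35],"xyz":[0,0,0],"claw":7},
    {"angular":[0,0,-8.35],"xyz":[0,0,0],"claw":7},
    {"angular":[0,0,0],"xyz":[-2.29,-3.33,0],"claw":7},
    {"angular":[0,0,0],"xyz":[-2.29,-3.33,0],"claw":7},
    {"angular":[0,0,0],"xyz":[-2.29,-3.33,0],"claw":7},
    {"angular":[0,0,0],"xyz":[-2.29,-3.33,0],"claw":7},
    {"angular":[0,0,0],"xyz":[-2.29,-3.33,0],"claw":7},
    {"angular":[0,0,0],"xyz":[-2.29,-3.33,0],"claw":7},
    {"angular":[0,0,0],"xyz":[-2.29,-3.33,0],"claw":7},
    {"angular":[0,0,0],"xyz":[0,0,0],"claw":7}
  ]
}}

```text
t: 28.45
eef_pos: [0.4386, 0.1845, 0.2575]
ee_rot: [-3.14, -0.001, -0.256]
force: [-0.0, 0.5, 0.1]
width: 0.0695
gripper_force: 0.0
```

Run:
```python
from fit import *
s=st(); f=grab('wrist','w6'); S=grab('side','s6')
for n,fr in(('w',[f]),('s',[S])):
    p,r,k=fitw(fr,'blue',.012); fin=p[:2]-.072*np.array([np.cos(p[2]),np.sin(p[2])]); print(n,np.round(p,4),round(r,1),round(k),'fin',np.round(fin,4),proj(f,[*fin,.042]))
    if n=='w':
        a=s['ee_rot'][2]; d=fin-s['eef_pos'][:2]; print('tool d cm',100*(d@[np.cos(a),np.sin(a)]),100*(d@[np.sin(a),-np.cos(a)]),'dyaw deg',np.degrees(p[2]-np.pi-a))
a=cv2.resize(f['color'],(560,420)); b=cv2.resize(S['color'][150:225,235:335],(240,180),interpolation=cv2.INTER_CUBIC)
o=np.zeros((420,800,3),np.uint8); o[:,:560]=a; o[:180,560:]=b; cv2.imwrite('pics/w6b.png',o)
```

```text
t 28.45 pos [0.4386 0.1845 0.2575] rot [-3.140e+00 -6.000e-04 -2.555e-01] F [-0.   0.5  0.1] w 0.0695 g 0.0 q [ 0.813  0.018 -0.397 -0.    -1.155  0.502]
w [0.3698 0.2003 2.9015] 475.1 3634 fin [0.4398 0.1832] [280.22993165 184.10731834]
tool d cm 0.14711773959377653 0.09826232870965121 dyaw deg 0.8813631349310288
s [0.3722 0.1977 2.8813] 150.2 942 fin [0.4417 0.1792] [283.67351274 181.21543938]
```

View pics/w6b.png

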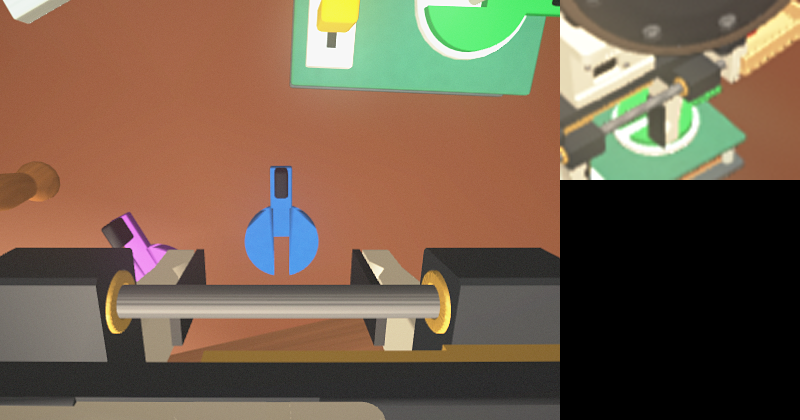

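The wrist view shows blue with its disc at (281,240), fin at (281,183) and slot toward the robot. The purple decoy is well aside at (130,240). Green lies on the pan, visible at top right.

Emit:
{"fn": "servo_tool", "kwargs": {
  "targets": [
    {"angular":[0,0,-0.9],"xyz":[0.15,0.1,2],"claw":4},
    {"angular":[0,0,0],"xyz":[0,0,4],"claw":4},
    {"angular":[0,0,0],"xyz":[0,0,4],"claw":4},
    {"angular":[0,0,0],"xyz":[0,0,4],"claw":4},
    {"angular":[0,0,0],"xyz":[0,0,4],"claw":4},
    {"angular":[0,0,0],"xyz":[0,0,2.5],"claw":4},
    {"angular":[0,0,0],"xyz":[0,0,1.4],"claw":4},
    {"angular":[0,0,0],"xyz":[0,0,0],"claw":4}
  ]
}}

```text
t: 29.35
eef_pos: [0.4401, 0.1776, 0.036]
ee_rot: [3.138, 0.002, -0.246]
force: [-0.1, -0.5, -0.2]
width: 0.0402
gripper_force: 0.0
```

Emit:
{"fn": "servo_tool", "kwargs": {
  "targets": [
    {"angular":[0,0,0],"xyz":[0,0,0],"claw":0.5},
    {"angular":[0,0,0],"xyz":[0,0,0],"claw":0.5},
    {"angular":[0,0,0],"xyz":[0,0,0],"claw":0.5},
    {"angular":[0,0,0],"xyz":[0,0,0],"claw":0.5},
    {"angular":[0,0,0],"xyz":[0,0,0],"claw":0.5},
    {"angular":[0,0,0],"xyz":[0,0,0],"claw":0.5}
  ],
  "force": 55
}}

```text
t: 29.95
eef_pos: [0.4413, 0.1802, 0.0387]
ee_rot: [-3.14, -0.001, -0.243]
force: [-0.9, 0.1, 6.4]
width: 0.0137
gripper_force: 55.0
```

Emit:
{"fn": "servo_tool", "kwargs": {
  "targets": [
    {"angular":[0,0,0],"xyz":[0,0,-1],"claw":0.5},
    {"angular":[0,0,0],"xyz":[0,0,-3],"claw":0.5},
    {"angular":[0,0,0],"xyz":[0,0,-4],"claw":0.5},
    {"angular":[0,0,0],"xyz":[0,0,-4],"claw":0.5},
    {"angular":[0,0,0],"xyz":[0,0,-4],"claw":0.5},
    {"angular":[0,0,0],"xyz":[0,0,-1.6],"claw":0.5},
    {"angular":[0,0,0],"xyz":[1.5,0.8,0],"claw":0.5},
    {"angular":[0,0,0],"xyz":[3.02,1.61,0],"claw":0.5},
    {"angular":[0,0,0],"xyz":[3.02,1.61,0],"claw":0.5},
    {"angular":[0,0,0],"xyz":[3.02,1.61,0],"claw":0.5},
    {"angular":[0,0,0],"xyz":[3.02,1.61,0],"claw":0.5},
    {"angular":[0,0,0],"xyz":[3.02,1.61,0],"claw":0.5},
    {"angular":[0,0,0],"xyz":[3.02,1.61,0],"claw":0.5},
    {"angular":[0,0,0],"xyz":[3.02,1.61,0],"claw":0.5},
    {"angular":[0,0,0],"xyz":[3.02,1.61,0],"claw":0.5},
    {"angular":[0,0,0],"xyz":[3.02,1.61,0],"claw":0.5},
    {"angular":[0,0,0],"xyz":[1.5,0.8,0],"claw":0.5},
    {"angular":[0,0,0],"xyz":[0,0,0],"claw":0.5},
    {"angular":[0,0,0],"xyz":[0,0,0],"claw":0.5}
  ]
}}

```text
t: 31.85
eef_pos: [0.6941, -0.0495, 0.2134]
ee_rot: [3.141, 0.001, -0.245]
force: [0.1, 0.1, -2.3]
width: 0.0134
gripper_force: 54.9
```

```bash
cat > rel.py <<'E'
from h import *
s=st(); a=s['ee_rot'][2]; d=np.array([.5558,-.0138])-s['eef_pos'][:2]
print('stem in tool cm x,y',100*(d@[np.cos(a),np.sin(a)]),100*(d@[np.sin(a),-np.cos(a)]))
E
python3 rel.py
```

```text
t 31.85 pos [ 0.6941 -0.0495  0.2134] rot [ 3.1414e+00  1.5000e-03 -2.4480e-01] F [ 0.1  0.1 -2.3] w 0.0134 g 54.9 q [ 2.080e-01  4.140e-01  1.600e-02 -1.000e-03 -1.174e+00  1.118e+00]
stem in tool cm x,y -14.287889764014686 -0.11382702165793539
```

Emit:
{"fn": "servo_tool", "kwargs": {
  "targets": [
    {"angular":[0,0,0],"xyz":[0,-0.1,2],"claw":0.5},
    {"angular":[0,0,0],"xyz":[0,0,3],"claw":0.5},
    {"angular":[0,0,0],"xyz":[0,0,3],"claw":0.5},
    {"angular":[0,0,0],"xyz":[0,0,1.7],"claw":0.5},
    {"angular":[0,0,0],"xyz":[0,0,0],"claw":0.5},
    {"angular":[0,0,0],"xyz":[-1,0,0],"claw":0.5},
    {"angular":[0,0,0],"xyz":[-1,0,0],"claw":0.5},
    {"angular":[0,0,0],"xyz":[-0.7,0,0],"claw":0.5},
    {"angular":[0,0,0],"xyz":[0,0,0],"claw":0.5},
    {"angular":[0,0,0],"xyz":[0,0,0],"claw":0.5}
  ]
}}

```text
t: 32.85
eef_pos: [0.669, -0.0416, 0.1179]
ee_rot: [-3.141, -0.002, -0.243]
force: [-0.5, -0.1, -1.1]
width: 0.0136
gripper_force: 54.9
```

```bash
python3 rel.py
python3 - <<'E'
from h import *
S=grab('side','s7'); T=grab('top','t7')
o=np.hstack([cv2.resize(S['color'][145:220,225:325],(440,330),interpolation=cv2.INTER_CUBIC),cv2.resize(T['color'][140:215,245:325],(352,330),interpolation=cv2.INTER_CUBIC)])
cv2.imwrite('pics/s7b.png',o)
E
```

```text
t 32.85 pos [ 0.669  -0.0416  0.1179] rot [-3.141e+00 -1.600e-03 -2.434e-01] F [-0.5 -0.1 -1.1] w 0.0136 g 54.9 q [ 0.228  0.451 -0.161  0.    -0.957  1.099]
stem in tool cm x,y -11.658353855835896 0.029001485822801834
```

View pics/s7b.png

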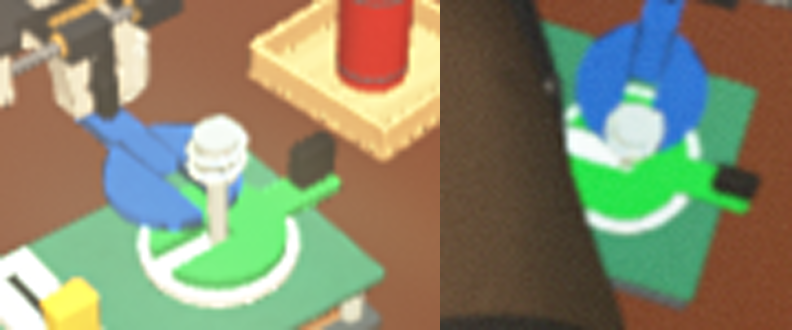

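The composite shows blue entering over green. The stem is in the slot mouth in the side half at (218,205) and in the top half at (635,125). Green lies flat on the pan with its fin to the right.

Emit:
{"fn": "servo_tool", "kwargs": {
  "targets": [
    {"angular":[0,0,0],"xyz":[-0.5,0,0.1],"claw":0.5},
    {"angular":[0,0,0],"xyz":[-0.9,0,0],"claw":0.5},
    {"angular":[0,0,0],"xyz":[-0.9,0,0],"claw":0.5},
    {"angular":[0,0,0],"xyz":[-0.9,0,0],"claw":0.5},
    {"angular":[0,0,0],"xyz":[-0.6,0,0],"claw":0.5},
    {"angular":[0,0,0],"xyz":[0,0,0],"claw":0.5},
    {"angular":[0,0,0],"xyz":[0,0,0],"claw":0.5}
  ]
}}

```text
t: 33.65
eef_pos: [0.6321, -0.0325, 0.1162]
ee_rot: [-3.141, -0.001, -0.243]
force: [0.3, -0.6, -1.4]
width: 0.0136
gripper_force: 54.9
```

Emit:
{"fn": "servo_tool", "kwargs": {
  "targets": [
    {"angular":[0,0,0],"xyz":[-0.2,0,0],"claw":0.5},
    {"angular":[0,0,0],"xyz":[-0.1,0,0],"claw":0.5},
    {"angular":[0,0,0],"xyz":[0,0,0],"claw":0.5},
    {"angular":[0,0,0],"xyz":[0,0,0],"claw":0.5}
  ]
}}

```text
t: 34.05
eef_pos: [0.6291, -0.0319, 0.1158]
ee_rot: [3.142, 0.0, -0.244]
force: [-0.6, -0.3, -0.9]
width: 0.0137
gripper_force: 54.9
```

```bash
python3 rel.py
```

```text
t 34.05 pos [ 0.6291 -0.0319  0.1158] rot [ 3.1415  0.     -0.2438] F [-0.6 -0.3 -0.9] w 0.0137 g 54.9 q [ 0.259  0.396 -0.258  0.    -0.917  1.068]
stem in tool cm x,y -7.549292169530451 0.008775094436380412
```

Emit:
{"fn": "servo_tool", "kwargs": {
  "targets": [
    {"angular":[0,0,0],"xyz":[-0.1,0,0],"claw":0.5},
    {"angular":[0,0,0],"xyz":[-0.1,0,0],"claw":0.5},
    {"angular":[0,0,0],"xyz":[0,0,0],"claw":0.5}
  ]
}}

```text
t: 34.35
eef_pos: [0.6285, -0.0316, 0.1163]
ee_rot: [-3.141, -0.003, -0.243]
force: [4.3, -3.0, -3.5]
width: 0.0138
gripper_force: 55.0
```

Emit:
{"fn": "servo_tool", "kwargs": {
  "targets": [
    {"angular":[0,0,0],"xyz":[-0.1,0,0],"claw":0.5},
    {"angular":[0,0,0],"xyz":[0,0,0],"claw":0.5}
  ]
}}

```text
t: 34.55
eef_pos: [0.6284, -0.0314, 0.1166]
ee_rot: [-3.141, -0.005, -0.243]
force: [6.3, -4.2, -4.7]
width: 0.0137
gripper_force: 55.0
```

Emit:
{"fn": "servo_tool", "kwargs": {
  "targets": [
    {"angular":[0,0,0],"xyz":[0.3,0,0],"claw":0.5},
    {"angular":[0,0,0],"xyz":[0,0,0.3],"claw":0.5},
    {"angular":[0,0,0],"xyz":[0,0,0.3],"claw":0.5},
    {"angular":[0,0,0],"xyz":[0,0,0.1],"claw":0.5},
    {"angular":[0,0,0],"xyz":[0,0,0],"claw":0.5}
  ]
}}

```text
t: 35.05
eef_pos: [0.6288, -0.0319, 0.1088]
ee_rot: [3.141, 0.0, -0.244]
force: [0.0, -0.7, -0.5]
width: 0.0138
gripper_force: 55.0
```

Emit:
{"fn": "servo_tool", "kwargs": {
  "targets": [
    {"angular":[0,0,0],"xyz":[0,0,0.1],"claw":0.5},
    {"angular":[0,0,0],"xyz":[0,0,0.0],"claw":0.5},
    {"angular":[0,0,0],"xyz":[0,0,0],"claw":0.5}
  ]
}}

```text
t: 35.35
eef_pos: [0.6289, -0.0319, 0.1086]
ee_rot: [3.142, -0.0, -0.244]
force: [-1.9, 0.8, 6.2]
width: 0.0135
gripper_force: 55.0
```

Emit:
{"fn": "servo_tool", "kwargs": {
  "targets": [
    {"angular":[0,0,0],"xyz":[0,0,0.1],"claw":0.5},
    {"angular":[0,0,0],"xyz":[0,0,0.0],"claw":0.5},
    {"angular":[0,0,0],"xyz":[0,0,-0.15],"claw":0.5},
    {"angular":[0,0,0],"xyz":[0,0,0],"claw":3.5},
    {"angular":[0,0,0],"xyz":[0,0,0],"claw":3.5},
    {"angular":[0,0,0],"xyz":[0,0,0],"claw":3.5},
    {"angular":[0,0,0],"xyz":[0,0,-1],"claw":3.5},
    {"angular":[0,0,0],"xyz":[0,0,-3],"claw":3.5},
    {"angular":[0,0,0],"xyz":[0,0,-4],"claw":3.5},
    {"angular":[0,0,0],"xyz":[0,0,-4],"claw":3.5},
    {"angular":[0,0,0],"xyz":[0,0,-3],"claw":3.5},
    {"angular":[0,0,0],"xyz":[0,0,0],"claw":3.5},
    {"angular":[0,0,0],"xyz":[0,0,0],"claw":3.5}
  ]
}}

```text
t: 36.65
eef_pos: [0.6292, -0.0318, 0.2596]
ee_rot: [-3.14, -0.002, -0.244]
force: [-0.6, -0.6, -0.2]
width: 0.035
gripper_force: 0.0
```

```bash
python3 rel.py
python3 - <<'E'
from fit import *
import fit
S=grab('side','s8'); f=grab('wrist','w8')
print('lock',proj(f,[.569,.1045,.107]),proj(S,[.569,.1045,.107]))
m=lambda c:fit.cmask
for n,fr in(('s',S),('w',f)):
    hsv=cv2.cvtColor(fr['color'],cv2.COLOR_BGR2HSV); y=cv2.inRange(hsv,(20,120,120),(33,255,255)); k,l,s,ce=cv2.connectedComponentsWithStats(y); print(n,[(x.tolist(),np.round(e,1)) for x,e in zip(s[1:],ce[1:]) if x[4]>60])
    for c,h,z in(('blue',.012,.07),):
        p,r,k2=fitw([fr],c,h,z,[.5558,-.0138,2.898]); print(n,c,np.round(p,4),round(r),round(k2))
o=np.zeros((600,800,3),np.uint8)
o[:420,:560]=f['color']; o[300:,400:]=cv2.resize(S['color'][145:220,225:325],(400,300),interpolation=cv2.INTER_CUBIC); cv2.imwrite('pics/s8b.png',o)
E
```

```text
t 36.65 pos [ 0.6292 -0.0318  0.2596] rot [-3.1404e+00 -1.8000e-03 -2.4390e-01] F [-0.6 -0.6 -0.2] w 0.035 g 0.0 q [ 0.259  0.278 -0.079 -0.    -1.212  1.068]
stem in tool cm x,y -7.553831496948504 0.022926677714632075
lock [148.12212958 299.11330497] [240.15463636 211.64661338]
s [([476, 76, 16, 28, 112], array([483.9,  90.3])), ([360, 152, 23, 16, 279], array([371.2, 159.6])), ([234, 208, 14, 18, 177], array([240.9, 216.9])), ([0, 364, 49, 56, 202], array([ 23.8, 392.7]))]
s blue [ 0.5647 -0.0278  2.2344] 541 95
w [([59, 0, 197, 83, 520], array([162.9,  35.7])), ([67, 11, 198, 87, 477], array([165.1,  55.9])), ([364, 293, 9, 40, 168], array([369.4, 313.7])), ([183, 298, 8, 35, 113], array([185.7, 317.1]))]
w blue [ 0.5572 -0.0124  2.8907] 2115 3662
```

View pics/s8b.png

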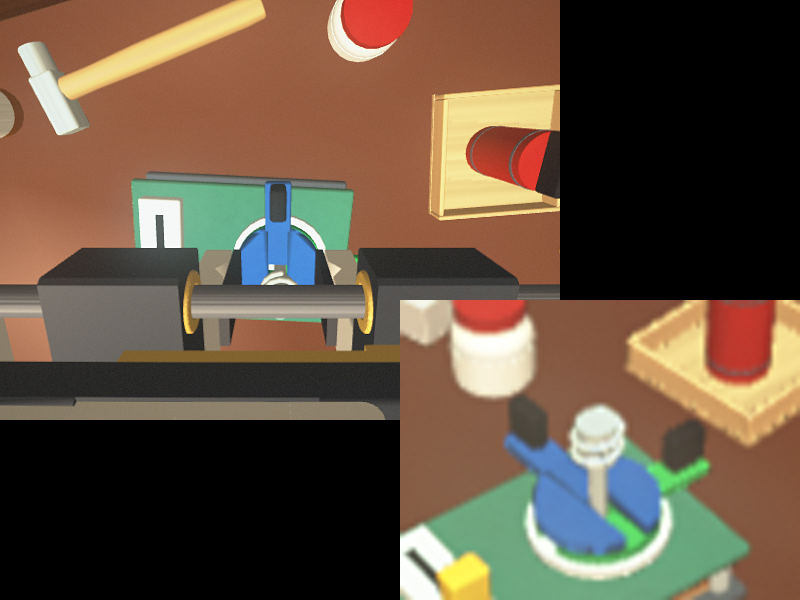

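The final crop shows both weights flat on the pan around the stem: blue's fin at (528,420), green's at (683,440), about 90° apart. The cap stands in the tray. The yellow blob in the side camera at (241,217) shows the lock has not moved, so I can push it now.

Emit:
{"fn": "servo_tool", "kwargs": {
  "targets": [
    {"angular":[0,0,8.44],"xyz":[0,0,0],"claw":0},
    {"angular":[0,0,8.44],"xyz":[0,0,0],"claw":0},
    {"angular":[0,0,8.44],"xyz":[0,0,0],"claw":0},
    {"angular":[0,0,8.44],"xyz":[0,0,0],"claw":0},
    {"angular":[0,0,8.44],"xyz":[0,0,0],"claw":0},
    {"angular":[0,0,8.44],"xyz":[0,0,0],"claw":0},
    {"angular":[0,0,8.44],"xyz":[0,0,0],"claw":0},
    {"angular":[0,0,8.44],"xyz":[0,0,0],"claw":0},
    {"angular":[0,0,8.44],"xyz":[0,0,0],"claw":0},
    {"angular":[0,0,8.44],"xyz":[0,0,0],"claw":0},
    {"angular":[0,0,8.44],"xyz":[0,0,0],"claw":0},
    {"angular":[0,0,0],"xyz":[-2.26,2.9,0],"claw":0},
    {"angular":[0,0,0],"xyz":[-2.26,2.9,0],"claw":0},
    {"angular":[0,0,0],"xyz":[-2.26,2.9,0],"claw":0},
    {"angular":[0,0,0],"xyz":[-2.26,2.9,0],"claw":0},
    {"angular":[0,0,0],"xyz":[-2.26,2.9,0],"claw":0},
    {"angular":[0,0,0],"xyz":[0,0,0],"claw":0},
    {"angular":[0,0,0],"xyz":[0,0,0],"claw":0}
  ],
  "force": 10
}}

```text
t: 38.55
eef_pos: [0.5222, 0.1187, 0.2576]
ee_rot: [3.141, -0.001, -1.862]
force: [0.4, 1.1, -0.1]
width: 0.0004
gripper_force: 0.0
```

```bash
cat > lk.py <<'E'
from h import *
def lock(f):
    y=cv2.inRange(cv2.cvtColor(f['color'],cv2.COLOR_BGR2HSV),(20,120,120),(33,255,255)); k,l,s,ce=cv2.connectedComponentsWithStats(y)
    b=[(x.tolist(),np.round(e,1)) for x,e in zip(s[1:],ce[1:]) if x[4]>25 and abs(x[0]-255)<55 and 150<x[1]<250]; return b
for n in('side','top'):
    f=grab(n); print(n,lock(f)); 
    for d in(0,.035,.07): print(d,np.round(proj(f,[.569+.957*d,.1045-.289*d,.107]),1),end=' ')
E
python3 rel.py; python3 lk.py
```

```text
t 38.55 pos [0.5222 0.1187 0.2576] rot [ 3.1406e+00 -1.1000e-03 -1.8622e+00] F [ 0.4  1.1 -0.1] w 0.0004 g 0.0 q [ 0.59   0.124 -0.28  -0.    -1.168 -0.881]
stem in tool cm x,y 11.726137140351094 -7.02530847336241
side [([234, 208, 14, 18, 177], array([240.9, 216.9]))]
0 [240.2 211.6] 0.035 [232.3 203.4] 0.07 [224.8 195.6] top []
0 [244.8 165.9] 0.035 [248.8 154.2] 0.07 [252.8 142.6]
```

Emit:
{"fn": "servo_tool", "kwargs": {
  "targets": [
    {"angular":[0,0,0],"xyz":[0,0,4],"claw":0},
    {"angular":[0,0,0],"xyz":[0,0,4],"claw":0},
    {"angular":[0,0,0],"xyz":[0,0,4],"claw":0},
    {"angular":[0,0,0],"xyz":[0,0,2],"claw":0},
    {"angular":[0,0,0],"xyz":[0,0,0.8],"claw":0},
    {"angular":[0,0,0],"xyz":[0,0,0],"claw":0},
    {"angular":[0,0,0],"xyz":[0,-1,0],"claw":0},
    {"angular":[0,0,0],"xyz":[0,-1,0],"claw":0},
    {"angular":[0,0,0],"xyz":[0,-1,0],"claw":0},
    {"angular":[0,0,0],"xyz":[0,-1,0],"claw":0},
    {"angular":[0,0,0],"xyz":[0,-1,0],"claw":0},
    {"angular":[0,0,0],"xyz":[0,0,0],"claw":0}
  ]
}}

```text
t: 39.85
eef_pos: [0.5721, 0.1033, 0.1103]
ee_rot: [-3.141, 0.0, -1.865]
force: [-0.2, -0.2, 0.1]
width: 0.0004
gripper_force: 0.0
```

```bash
python3 rel.py; python3 lk.py
```

```text
t 39.85 pos [0.5721 0.1033 0.1103] rot [-3.141e+00  1.000e-04 -1.865e+00] F [-0.2 -0.2  0.1] w 0.0004 g 0.0 q [ 0.515  0.332 -0.375  0.    -0.863 -0.81 ]
stem in tool cm x,y 11.680000382128577 -1.8310729537317838
side [([228, 208, 8, 11, 40], array([231.1, 213.4]))]
0 [240.2 211.6] 0.035 [232.3 203.4] 0.07 [224.8 195.6] top []
0 [244.8 165.9] 0.035 [248.8 154.2] 0.07 [252.8 142.6]
```

Emit:
{"fn": "servo_tool", "kwargs": {
  "targets": [
    {"angular":[0,0,0],"xyz":[0,-0.8,0],"claw":0},
    {"angular":[0,0,0],"xyz":[0,-0.8,0],"claw":0},
    {"angular":[0,0,0],"xyz":[0,-0.8,0],"claw":0}
  ]
}}

```text
t: 40.25
eef_pos: [0.5939, 0.0964, 0.1102]
ee_rot: [3.141, -0.001, -1.864]
force: [-1.8, -0.5, -0.5]
width: 0.0002
gripper_force: 0.8
```

Emit:
{"fn": "servo_tool", "kwargs": {
  "targets": [
    {"angular":[0,0,0],"xyz":[0,-0.3,0],"claw":0},
    {"angular":[0,0,0],"xyz":[0,-0.3,0],"claw":0}
  ]
}}

```text
t: 40.45
eef_pos: [0.5994, 0.0948, 0.1101]
ee_rot: [3.141, -0.0, -1.865]
force: [-12.5, 4.1, 9.1]
width: 0.0003
gripper_force: 7.0
```

Emit:
{"fn": "servo_tool", "kwargs": {
  "targets": [
    {"angular":[0,0,0],"xyz":[0,-0.3,0],"claw":0}
  ]
}}

```text
t: 40.55
eef_pos: [0.5998, 0.0946, 0.1102]
ee_rot: [3.137, -0.001, -1.865]
force: [-22.7, 12.1, 18.3]
width: 0.0002
gripper_force: 13.1
```

```bash
python3 rel.py; python3 lk.py
```

```text
t 40.55 pos [0.5998 0.0946 0.1102] rot [ 3.1367e+00 -1.1000e-03 -1.8651e+00] F [-22.7  12.1  18.3] w 0.0002 g 13.1 q [ 0.476  0.372 -0.311 -0.003 -0.892 -0.768]
stem in tool cm x,y 11.644782737177408 1.0648592741434817
side [([222, 201, 9, 11, 42], array([225.2, 206.9]))]
0 [240.2 211.6] 0.035 [232.3 203.4] 0.07 [224.8 195.6] top []
0 [244.8 165.9] 0.035 [248.8 154.2] 0.07 [252.8 142.6]
```

Emit:
{"fn": "servo_tool", "kwargs": {
  "targets": [
    {"angular":[0,0,0],"xyz":[0,1,0],"claw":0},
    {"angular":[0,0,0],"xyz":[0,1.5,0],"claw":0},
    {"angular":[0,0,0],"xyz":[0,0,-3],"claw":0},
    {"angular":[0,0,0],"xyz":[0,0,-4],"claw":0},
    {"angular":[0,0,0],"xyz":[0,0,-4],"claw":0},
    {"angular":[0,0,0],"xyz":[0,0,-4],"claw":0},
    {"angular":[0,0,0],"xyz":[-4,0,0],"claw":0},
    {"angular":[0,0,0],"xyz":[-4,0,0],"claw":0},
    {"angular":[0,0,0],"xyz":[-4,0,0],"claw":0},
    {"angular":[0,0,0],"xyz":[-4,0,0],"claw":0},
    {"angular":[0,0,0],"xyz":[-4,0,0],"claw":0},
    {"angular":[0,0,0],"xyz":[-4,0,0],"claw":0},
    {"angular":[0,0,0],"xyz":[0,0,0],"claw":0}
  ]
}}

```text
t: 41.95
eef_pos: [0.6486, 0.3357, 0.2587]
ee_rot: [-3.141, 0.0, -1.861]
force: [0.2, -1.1, -1.0]
width: 0.0003
gripper_force: 0.0
```

```bash
python3 rel.py
python3 - <<'E'
from lk import *
from fit import *
P=[]
def top(f):  # centre of the bright top face seen in T: use blob centroid vs initial blob
    return lock(f)
for n in('side','top'):
    f0=load(n+'0'); f1=grab(n,n+'9'); a,b=lock(f0),lock(f1); print(n,a,b)
    # shift of grip along press x, from projected motion of its middle (z .087)
    if a and b:
        c=lambda d:proj(f1,[.569+.957*d,.1045-.289*d,.09]); g=(c(.06)-c(0))/.06; print('travel',(b[0][1]-a[0][1])@g/(g@g))
f=load('top9'); S=load('side9')
for nm,fr in(('T',f),('S',S)):
    p,r,k=fitw([fr],'blue',.012,.07,[.5558,-.0138,2.898]); print(nm,'blue',np.round(p,4),round(r),round(k))
E
```

```text
t 41.95 pos [0.6486 0.3357 0.2587] rot [-3.1413e+00  2.0000e-04 -1.8613e+00] F [ 0.2 -1.1 -1. ] w 0.0003 g 0.0 q [ 0.743  0.445  0.167  0.    -1.292 -1.034]
stem in tool cm x,y 36.14036346861595 -1.119096599305061
side [([222, 195, 13, 17, 173], array([228. , 203.2]))]
0 [240.2 211.6] 0.035 [232.3 203.4] 0.07 [224.8 195.6] top []
0 [244.8 165.9] 0.035 [248.8 154.2] 0.07 [252.8 142.6] side [([234, 208, 14, 18, 177], array([240.9, 216.9]))] [([222, 195, 13, 17, 173], array([228. , 203.2]))]
travel 0.05928494335532271
top [([239, 163, 11, 11, 88], array([244.2, 167.8]))] []
T blue [ 0.559  -0.0126  2.902 ] 288 431
S blue [ 0.5644 -0.0278  2.2198] 566 70
```

Run:
```python
from h import *
T,S=load('top0'),load('side0')
t=lambda u,v:(225+(u+.5)/3.531-.5,130+(v+.5)/3.529-.5); s=lambda u,v:(205+(u+.5)/6-.5,160+(v+.5)/6-.5)
def pr(X):
    d=np.array(X)[:2]-[.5671,.0244]; a=-.2928; return np.round([d@[np.cos(a),np.sin(a)],d@[-np.sin(a),np.cos(a)]],4)
for z in(.06,.067):
    print(z,'slot T',pr(atz(T,*t(97,65),z)),pr(atz(T,*t(65,165),z)),'S',pr(atz(S,*s(130,287),z)),pr(atz(S,*s(250,410),z)))
print('plate T z.06',pr(atz(T,*t(80,40),.062)),pr(atz(T,*t(35,180),.062)))
S9=load('side9'); 
for d in(0,.055,.06,.065,.07): print(d,proj(S9,[.569+.957*d-0,.1045-.289*d,.107])-proj(S9,[.569,.1045,.107]))
# triangulated initial grip centre
print('grip', pr(atz(T,*t(69,128),.107)),pr(atz(S,*s(217,310),.107)))
f=grab('top'); h=cv2.cvtColor(f['color'],cv2.COLOR_BGR2HSV); y=cv2.inRange(h,(18,90,100),(36,255,255)); k,l,st_,ce=cv2.connectedComponentsWithStats(y); print([(x.tolist(),np.round(e,1)) for x,e in zip(st_[1:],ce[1:]) if x[4]>15 and 200<e[0]<420 and 100<e[1]<230])
```

```text
0.06 slot T [0.0471 0.0795] [-0.0406  0.0777] S [0.0533 0.0759] [-0.0371  0.0739]
0.067 slot T [0.045  0.0787] [-0.0421  0.0769] S [0.047  0.0789] [-0.0425  0.077 ]
plate T z.06 [0.0624 0.0992] [-0.0603  0.0965]
0 [0. 0.]
0.055 [-12.1293645  -12.75327156]
0.06 [-13.19399352 -13.87293264]
0.065 [-14.25250587 -14.98620413]
0.07 [-15.30495126 -16.09313757]
grip [-0.0218  0.0788] [-0.0211  0.0754]
[([232, 101, 69, 12, 497], array([266.1, 106.2])), ([246, 143, 11, 12, 97], array([250.9, 148.6])), ([344, 142, 48, 49, 1348], array([366.7, 168. ])), ([390, 206, 24, 26, 401], array([401.8, 218.6]))]
```

```bash
python3 -c "
from h import *
st(); print(order.job_done())"
```

```text
t 42.2 pos [0.6479 0.3304 0.2608] rot [-3.1411e+00  5.0000e-04 -1.8648e+00] F [-0.6  0.6  0.2] w 0.0008 g 0.0 q [ 0.739  0.438  0.161  0.    -1.293 -1.033]
the job is handed in; nothing more can be done
None
```

I handed the job in at 42 s: the cap stands in the tray, the green and blue weights lie flat on the stem with slots about 93° apart, and the lock grip was pushed to a hard stop about 59 mm along, where the slot's visible end puts the end stop. The hand-in call returned no verdict.

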